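# Lay the third ink roller in the row and chock both ends

## Task

Take the green roller off the sloping stand and, without dropping it, lay it down on the plywood board beside the two rollers already there, at the end of the row nearer the stand. Close the row up so that the three rollers lie parallel and touching across the board, and push one yellow wedge snugly against each end of the row, sloping face to the rollers, centred on the rollers and standing flat on the board, so that the row cannot roll apart. Leave the ink tin, the ink tube and the red-lidded jar where they are, and leave everything released and at rest.

Things in the scene. Friction and masses are not known exactly. Their poses are not given: they have to be found in the camera images.
- board: Flat plywood board fixed on the table, 130 mm (x) by 380 mm (y), 12 mm thick. Origin at the centre of its underside, so its top is 12 mm above the origin; its long side y runs roughly left-right and is the direction of the row; the rollers lie across it along its x. Its +y end is the one nearer the stand.
- stand: Grey stand fixed on the table left of the board, 136 (x) x 90 (y) mm, origin centre of underside. Holds a roller sloping 30 degrees, +x end up, its centre 20 mm to -x of and 87 mm above the origin. Journals lie in open notches of two 8 mm cheeks; lift 25 mm square to the slope to free it. Between the cheeks the body is clear all round, 14 mm off the sloping plate.
- roller_stand: Dark green rubber roller, 52 mm diameter, body 90 mm long, plus a 14 mm thick, 15 mm long steel journal at each end, 0.3 kg. Origin at its centre, x along its axis. Rolls with slight resistance: stays put on the level board, but coasts a centimetre or so if pushed fast. Starts on the stand, x pointing up the slope, 30 degrees above level.
- roller_mid: Dark green rubber roller, 52 mm diameter, body 90 mm long, plus a 14 mm thick, 15 mm long steel journal at each end, 0.3 kg. Origin at its centre, x along its axis. Rolls with slight resistance: stays put on the level board, but coasts a centimetre or so if pushed fast. It lies loose on the board, the one of the two that is nearer the stand, so it ends in the middle of the row.
- roller_end: Dark green rubber roller, 52 mm diameter, body 90 mm long, plus a 14 mm thick, 15 mm long steel journal at each end, 0.3 kg. Origin at its centre, x along its axis. Rolls with slight resistance: stays put on the level board, but coasts a centimetre or so if pushed fast. It lies loose on the board, the one farther from the stand; it ends at the far end of the row.
- wedge_1: Yellow wedge, 75 (x) x 50 (y) x 40 mm high, 0.25 kg. Origin centre of underside. Front (-x): 3 mm toe, 45 degree slope up to a flat top (x = 0 to 37 mm); upright flat sides 50 mm apart. Slope touching a roller on the same surface: roller axis 51 mm to -x of the origin. Starts on the table beyond the board, slope towards the robot. Either wedge may go to either end.
- wedge_2: Yellow wedge, 75 (x) x 50 (y) x 40 mm high, 0.25 kg. Origin centre of underside. Front (-x): 3 mm toe, 45 degree slope up to a flat top (x = 0 to 37 mm); upright flat sides 50 mm apart. Slope touching a roller on the same surface: roller axis 51 mm to -x of the origin. Starts on the table beyond the board, slope towards the robot. Either wedge may go to either end.
- ink_tin: Bystander: grey-lidded black ink tin, 78 mm diameter, 53 mm high, origin at the centre of its underside.
- ink_tube: Bystander: pale ink tube lying down, 109 mm long, 38 mm wide, 26 mm high, origin under its centre.
- red_lid_jar: Bystander: jar with a red screw lid, 65 mm diameter, 72 mm high, origin at the centre of its underside.

How it is judged:
By the outcome, as a careful person would: the job done as asked, in the order asked, and still so for the second after the job is handed in, with the robot touching nothing.
It also fails if it takes over 72 s, if anything falls off the work surface, if the arm or the gripper's body presses on something with over 40 N, if the wrist force passes 120 N, or if a joint passes its speed limit or range.

## Robot

A 7-joint arm with a two-finger parallel gripper is mounted at the origin on a cart in front of the work surface, level with it; the furniture and walls round the work are solid. World frame = base frame: x ahead of the robot, y to its left, z up, the work surface at z = 0. Lengths are in m, angles in rad, forces in N, time in s.
With the tool pointing down it reaches from about 0.35 to 0.9 m from the base axis. Payload 7.2 kg.
Tool frame: the origin (TCP) lies at the very end of the fingers, on their centre line; the grasp point (between the pads) lies 19 mm behind it (robot.grasp_offset is the distance from the TCP to the grasp point, in m); z points along the fingers, y is the direction in which the jaws open and shut (so a half turn about z gives the same grasp; the last joint's range is limited). The gripper opens to 85 mm and grips with 20 to 120 N. Pads are 22 mm wide; open, the fingers measure 114 mm over their backs; the gripper's body (76 mm by 85 mm) begins 54 mm behind the grasp point. The pads swing forward as they close: fully open they stand 13 mm farther back than shut.
Start: joints at [-1.222, 0.411, -0.013, 1.596, 0.006, 1.134, -0.082], TCP at [0.253, 0.571, 0.206] pointing down, gripper open.
Joint ranges: [-2.95, 2.95], [-0.29, 1.99], [-1.47, 1.44], [0.14, 2.54], [-1.03, 4.17], [0.13, 1.85], [-2.86, 2.86]. Speed limits (rad/s): [2.39, 2.39, 3.01, 3.01, 3.14, 3.14, 3.14].

## Interface

Orientations are given as [roll, pitch, yaw] about the fixed x, y, z axes, in that order (R = Rz(yaw) Ry(pitch) Rx(roll)).
In Python, from rig import robot gives the robot as it stands.
- The arm moves only by the tool apply_moves, never from a script. Its argument "rows" is a list of rows, each a list of 7 numbers: the shift along the world's x, y, z in m, then the turn, a rotation vector about the world's x, y, z in rad, then the closure, from -1 (fully open) to 1 (shut), so that 0 is half open. A call has 1 to 10 rows; each row shifts and turns the commanded pose from where the row before left it; what a row does not reach is not made up. A row lasts 1/12 s, in which the tool goes at most 41.7 mm and 7.16 degrees, less where a joint would pass 70% of its speed; a pose out of reach is approached as far as the arm can. A call is refused whole if a number of a shift passes 0.0417 or a number of a turn 0.125, either way. A call with a gripper value outside its range is refused whole. The fingers move at their own pace and stop on an object; the grip force is fixed at half the most. Time passes only in rows, so rows that do not move let the fingers close. It gives the time, the measured TCP pose, the force and the opening at its end, in the units of the state.
- robot.sense(): the state, without advancing time (a new reading comes with each control period).
- robot.camera(name): name is "scene" or "top" or "wrist"; returns a dict with "image" (384x512x3 uint8, red, green, blue), "depth" (384x512 float32, m along the optical axis (not along the pixel's ray), 0 where there is no reading), "mtx" (3x3 intrinsics, pixels), "R" (3x3) and "t" (3): a world point X has camera coordinates R X + t. Camera axes: x right, y down, z forward; pixel columns grow to the right and rows downward; lengths in m; the calibration is good to about 2 mm. A picture is of the moment at which its call begins.
- robot.finish_job(): hands the job in, once; it reports no verdict.
The state is a dict: "t": time; "qpos": joint angles; "qd": joint speeds; "joint_efforts": joint torques, N m; "position": TCP position; "tcp_rot": TCP orientation; "contact_force": force on the tool from outside, world axes, zero at the start; "ft_torque": the same for the moment, N m; "grip_width": finger opening in m.
Only numpy, scipy, OpenCV 4.12 (cv2) and the standard library are available. Lean on these libraries where they do the work, as an engineer would, in place of code of your own. Each camera call takes 0.05 s, during which the arm holds its last target.

## Working session

There is one attempt and no reset: what is moved stays moved. The work goes in short steps, Python scripts to look and compute and a tool call to move; the robot and the scene stay as the last step left them, time stands still between calls to the robot, and variables do not carry over. Pictures are saved under pics/ and viewed, and the job is handed in when it is done.

Besides the shell and the picture viewer there is one more tool, called after "Call:" in YAML: its name, and indented under it one key for each argument. apply_moves: Moves the arm, as the interface text tells. Its arguments: {"type":"object","properties":{"rows":{"type":"array","items":{"type":"array","items":{"type":"number"}}}},"required":["rows"]}

```bash
ls; mkdir -p pics
python3 - <<'E'
from rig import robot
import cv2,numpy as np
print(robot.sense())
for n in ["scene","top","wrist"]:
    c=robot.camera(n); cv2.imwrite(f"pics/{n}0.png",c["image"][:,:,::-1]); np.savez(f"{n}0.npz",**c)
    print(n,c["mtx"],c["R"],c["t"])
E
```

```text
pics
{'t': 0.0, 'qpos': array([-1.2221842 ,  0.41189272, -0.0127135 ,  1.59705857,  0.00559944,
        1.13428572, -0.08220034]), 'qd': array([ 0.00019446,  0.00345511,  0.00031407,  0.0013746 ,  0.00012644,
       -0.00105548,  0.0003417 ]), 'joint_efforts': array([-3.55957300e-04, -6.00640225e+01,  6.82160463e-01, -2.99405694e+01,
        1.38207080e-02,  1.08203708e-02, -2.33838813e-05]), 'position': array([0.25285135, 0.57097927, 0.20505162]), 'tcp_rot': array([-3.13998787e+00,  1.13058811e-04,  2.72480610e+00]), 'contact_force': array([ 0.60093923, -0.23138558, -0.13075695]), 'ft_torque': array([-0.00654918, -0.02298904,  0.02400593]), 'grip_width': 0.08544826797473154}
scene [[488.88926986   0.         255.40910845]
 [  0.         488.88926986 199.24918229]
 [  0.           0.           1.        ]] [[ 0.46860324 -0.88340232 -0.00336788]
 [-0.6347174  -0.33403107 -0.69681925]
 [ 0.61444677  0.32866941 -0.71723886]] [-0.34839991  0.44508534  1.30116061]
top [[398.9661559    0.         259.68368937]
 [  0.         398.9661559  193.11105908]
 [  0.           0.           1.        ]] [[-0.02163449 -0.99958991  0.01876075]
 [-0.9981561   0.02053138 -0.05712145]
 [ 0.05671284 -0.01996195 -0.99819095]] [-0.06459487  0.64117564  1.25240213]
wrist [[282.6164316    0.         256.88109509]
 [  0.         282.6164316  191.91441689]
 [  0.           0.           1.        ]] [[ 0.40512035  0.91426243 -0.00130605]
 [ 0.8785431  -0.3888965   0.27734731]
 [ 0.25306031 -0.11350647 -0.96076884]] [-0.62353439 -0.03646439  0.37976297]
```

View pics/top0.png

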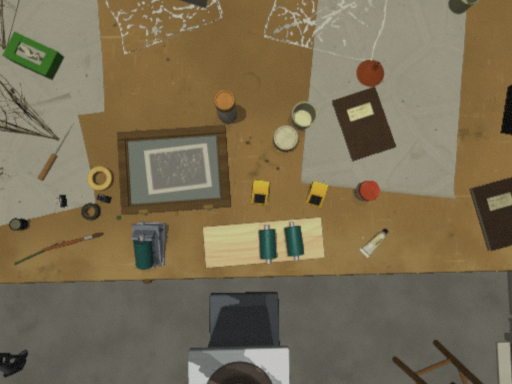

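View pics/scene0.png

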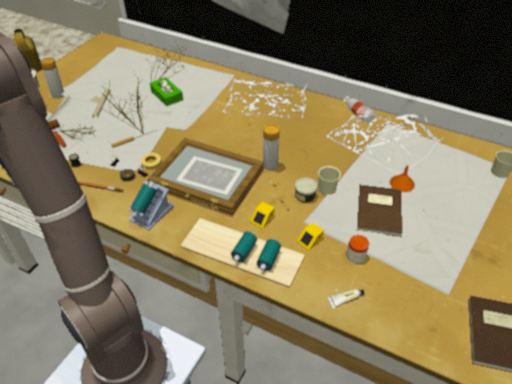

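View pics/wrist0.png

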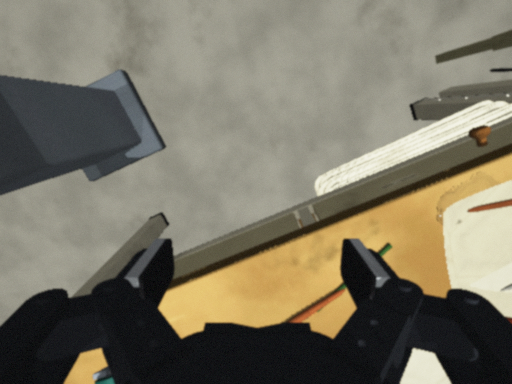

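The top view shows the board at about (205–322, 220–266), loose rollers at (268,243) and (293,240), and wedges at (261,192) and (318,193). The stand with its roller is at (148,245). Next I'll check the depth quality and measure.

```bash
cat > h.py <<'E'
import numpy as np, cv2
def load(f): return dict(np.load(f))
def rays(c,uv):
    uv=np.atleast_2d(np.asarray(uv,float)); K=c["mtx"]
    d=np.c_[(uv[:,0]-K[0,2])/K[0,0],(uv[:,1]-K[1,2])/K[1,1],np.ones(len(uv))]
    o=-c["R"].T@c["t"]; return o,d@c["R"]
def plane(c,uv,z):
    o,d=rays(c,uv); return o+d*((z-o[2])/d[:,2])[:,None]
def cloud(c):
    v,u=np.mgrid[0:384,0:512]; o,d=rays(c,np.c_[u.ravel(),v.ravel()])
    return (o+d*c["depth"].reshape(-1,1)).reshape(384,512,3)
def masks(c):
    h=cv2.cvtColor(c["image"],cv2.COLOR_RGB2HSV)
    g=cv2.inRange(h,(75,90,30),(100,255,200)); y=cv2.inRange(h,(22,180,110),(32,255,255))
    return g,y
def proj(c,P):
    p=np.atleast_2d(P)@c["R"].T+c["t"]; return (p@c["mtx"].T)[:,:2]/p[:,2:]
E
python3 - <<'E'
from h import *
for n in ["top","scene"]:
    c=load(n+"0.npz"); P=cloud(c)
    g,y=masks(c)
    for nm,m in(("green",g),("yellow",y)):
        k,l,s,ce=cv2.connectedComponentsWithStats(m)
        for i in range(1,k):
            if s[i,4]>60:
                Q=P[l==i]; print(n,nm,s[i],ce[i].round(1),"med",np.median(Q,0).round(3),"zmax",np.percentile(Q[:,2],97).round(3),"min",np.percentile(Q,3,0).round(3),"max",np.percentile(Q,97,0).round(3))
    im=c["image"][:,:,::-1]
    x0,y0,w,h=(110,160,230,120) if n=="top" else (120,160,220,130)
    cv2.imwrite(f"pics/{n}0z.png",cv2.resize(im[y0:y0+h,x0:x0+w],None,fx=3.4,fy=3.4,interpolation=cv2.INTER_CUBIC))
E
```

```text
top green [286 227  17  28 383] [293.9 240.8] med [ 0.488 -0.179  0.06 ] zmax 0.066 min [ 0.451 -0.201  0.051] max [ 0.528 -0.159  0.066]
top green [260 230  16  29 386] [267.3 243.9] med [ 0.481 -0.097  0.061] zmax 0.066 min [ 0.442 -0.118  0.051] max [ 0.521 -0.077  0.066]
top green [134 241  19  28 420] [143.3 254.4] med [0.463 0.266 0.109] zmax 0.13 min [0.424 0.249 0.082] max [0.499 0.289 0.13 ]
top yellow [252 182  16  16 130] [260.3 188.4] med [ 0.652 -0.079  0.039] zmax 0.044 min [ 0.635 -0.101  0.032] max [ 0.671 -0.057  0.044]
top yellow [307 183  20  18 162] [317.3 190.2] med [ 0.645 -0.259  0.039] zmax 0.043 min [ 0.621 -0.283  0.02 ] max [ 0.664 -0.233  0.043]
scene green [132 185  24  28 372] [143.3 198.5] med [0.457 0.26  0.101] zmax 0.126 min [0.42  0.246 0.075] max [0.493 0.283 0.126]
scene green [232 232  24  29 343] [244.5 245.1] med [ 0.47  -0.108  0.059] zmax 0.066 min [ 0.433 -0.124  0.038] max [ 0.515 -0.086  0.066]
scene green [258 240  22  30 353] [269.2 252.8] med [ 0.479 -0.188  0.058] zmax 0.066 min [ 0.442 -0.208  0.041] max [ 0.524 -0.166  0.066]
scene yellow [14 37 19 12 71] [24.3 41.4] med [1.009 1.353 0.115] zmax 0.154 min [0.97  1.329 0.101] max [1.053 1.424 0.154]
scene yellow [250 201  25  28 370] [263.3 213.8] med [ 0.642 -0.087  0.026] zmax 0.042 min [ 0.602 -0.109 -0.005] max [ 0.713 -0.041  0.042]
scene yellow [297 223  27  27 364] [310.8 235.7] med [ 0.63  -0.269  0.027] zmax 0.042 min [ 0.594 -0.293 -0.003] max [ 0.664 -0.225  0.042]
```

```bash
ls pics
```

```text
scene0.png
scene0z.png
top0.png
top0z.png
wrist0.png
```

View pics/top0z.png

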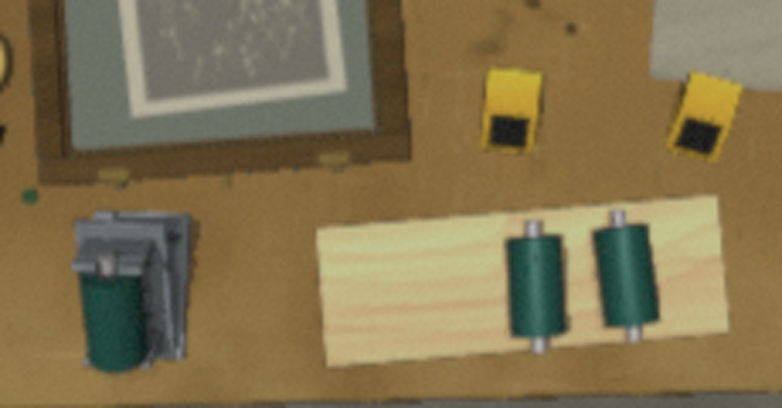

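View pics/scene0z.png

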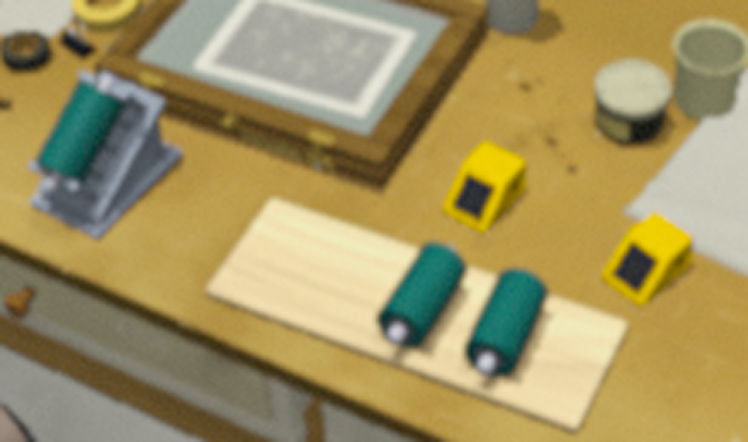

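```bash
cat >> h.py <<'E'
from scipy.optimize import least_squares
def cyl(Q,r=.026,tilt=0.0):
    # axis through c dir a (az, el); robust distance fit; centre along the axis from extent
    c0=np.median(Q,0)-[0,0,.02]
    def f(p):
        a=np.array([np.cos(p[3])*np.cos(p[4]),np.sin(p[3])*np.cos(p[4]),np.sin(p[4])]); d=Q-p[:3]
        return np.r_[np.linalg.norm(np.cross(d,a),axis=1)-r,((p[:3]-c0)@a)*.1]
    s=least_squares(f,np.r_[c0,0,tilt],loss="soft_l1",f_scale=.002); p=s.x
    a=np.array([np.cos(p[3])*np.cos(p[4]),np.sin(p[3])*np.cos(p[4]),np.sin(p[4])])
    w=(Q-p[:3])@a; lo,hi=np.percentile(w,[1,99])
    return p[:3]+a*(lo+hi)/2,np.degrees(p[3:]),hi-lo,np.sqrt(np.mean(f(p)[:-1]**2))
E
python3 - <<'E'
from h import *
for n in ["top","scene"]:
    c=load(n+"0.npz"); P=cloud(c); g,y=masks(c)
    h=cv2.cvtColor(c["image"],cv2.COLOR_RGB2HSV)
    k,l,s,ce=cv2.connectedComponentsWithStats(g)
    for i in range(1,k):
        if s[i,4]>200:
            Q=P[l==i]; t=0.5 if Q[:,1].mean()>.1 else 0
            r=cyl(Q,tilt=t); print(n,"roller",r[0].round(4),r[1].round(1),r[2].round(3),r[3].round(4))
    print("hsv board",h[250,230] if n=="top" else h[235,210],"table",h[275,230])
    m=(P[...,2]>.004)&(P[...,2]<.024)&(P[...,0]<.65)&(P[...,0]>.38)&(abs(P[...,1]+.05)<.25)&(h[...,1]<125)&(h[...,2]>120)
    Q=P[m]; m=m.astype(np.uint8)
    cnt=max(cv2.findContours(m,0,2)[0],key=cv2.contourArea)[:,0]
    B=plane(c,cnt,.012); r=cv2.minAreaRect((B[:,:2]*1000).astype(np.float32)); print("board",r,"z",np.median(Q[:,2]))
    k,l,s,ce=cv2.connectedComponentsWithStats(y)
    for i in range(1,k):
        if s[i,4]>100:
            m=(cv2.dilate((l==i).astype(np.uint8),np.ones((3,3)))>0)&(P[...,2]>.034)&(P[...,2]<.06); Q=P[m]
            print("wedge top",n,cv2.minAreaRect((Q[:,:2]*1000).astype(np.float32)),Q.mean(0).round(4))
E
```

```text
top roller [ 0.489  -0.1801  0.0373] [ 6.5 -0.5] 0.081 0.0021
top roller [ 0.4853 -0.0967  0.0374] [ 2.5 -0. ] 0.09 0.1247
top roller [0.4706 0.2741 0.0885] [-5.  30.9] 0.084 0.0683
hsv board [ 19  94 192] table [ 19 134 135]
board ((483.4146423339844, -85.52734375), (133.10943603515625, 379.8896179199219), 3.496809244155884) z 0.01161227938931364
wedge top top ((654.7402954101562, -79.14109802246094), (50.314395904541016, 44.14291000366211), 88.52832794189453) [ 0.6555 -0.0796  0.0392]
wedge top top ((645.55224609375, -262.31085205078125), (49.911048889160156, 45.30430221557617), 73.39742279052734) [ 0.6465 -0.2625  0.0391]
scene roller [0.4667 0.2726 0.0841] [-2.5 30.3] 0.085 0.0033
scene roller [ 0.4728 -0.0985  0.0366] [ 3.1 -4.2] 0.086 0.112
scene roller [ 0.4839 -0.1823  0.0359] [ 6.6 -1.2] 0.088 0.064
hsv board [ 23  68 240] table [ 22 141 194]
board ((480.38677978515625, -90.24867248535156), (138.1656036376953, 379.6021728515625), 2.7980146408081055) z 0.010197369265169343
wedge top scene ((653.065673828125, -82.58091735839844), (50.80725860595703, 50.975196838378906), 80.68915557861328) [ 0.6543 -0.0836  0.0383]
wedge top scene ((642.9813842773438, -265.8055419921875), (52.63862228393555, 51.69422912597656), 74.72367095947266) [ 0.6447 -0.2659  0.0381]
```

```bash
cat >> h.py <<'E'
from scipy.spatial.transform import Rotation as Ro
def frame(z,y):
    z=np.array(z,float);z/=np.linalg.norm(z); y=np.array(y,float); y-=z*(y@z); y/=np.linalg.norm(y)
    return np.c_[np.cross(y,z),y,z]
def slope(deg):
    p=np.radians(deg); a=np.array([np.cos(p)*np.cos(np.pi/6),np.sin(p)*np.cos(np.pi/6),.5]); ys=np.array([-np.sin(p),np.cos(p),0]); n=np.cross(a,ys); return a,ys,n
def down(ydeg):  # tool down, jaws axis at ydeg
    p=np.radians(ydeg); return frame([0,0,-1],[np.cos(p),np.sin(p),0])
def delta(robot,Rt,pt):
    s=robot.sense(); Rc=Ro.from_euler("xyz",s["tcp_rot"]).as_matrix()
    rv=Ro.from_matrix(Rt@Rc.T).as_rotvec(); d=np.array(pt)-s["position"]
    n=int(np.ceil(max(np.linalg.norm(rv)/.124,np.linalg.norm(d)/.041)))
    print("t",round(s["t"],2),"q",s["qpos"].round(2),"F",s["contact_force"].round(1),"grip",round(s["grip_width"],4))
    print("pos",s["position"].round(4),"shift",d.round(4),"rotvec",rv.round(4),"rows",n,"each",(d/n).round(4),(rv/n).round(4))
E
python3 - <<'E'
from h import *; from rig import robot
a,ys,n=slope(-3.5); c=np.array([.469,.273,.087])
delta(robot,frame(-n,ys),c+n*.131)
E
```

```text
t 0.15 q [-1.22  0.41 -0.01  1.6   0.01  1.13 -0.08] F [0.6 0.1 0.5] grip 0.0853
pos [0.2528 0.5711 0.2052] shift [ 0.1508 -0.2941 -0.0048] rotvec [-0.1234 -0.5116  0.3478] rows 9 each [ 0.0168 -0.0327 -0.0005] [-0.0137 -0.0568  0.0386]
```

Call:
apply_moves:
  rows:
    - [0.0151, -0.0294, -0.0005, -0.0123, -0.0512, 0.0348, -1]
    - [0.0151, -0.0294, -0.0005, -0.0123, -0.0512, 0.0348, -1]
    - [0.0151, -0.0294, -0.0005, -0.0123, -0.0512, 0.0348, -1]
    - [0.0151, -0.0294, -0.0005, -0.0123, -0.0512, 0.0348, -1]
    - [0.0151, -0.0294, -0.0005, -0.0123, -0.0512, 0.0348, -1]
    - [0.0151, -0.0294, -0.0005, -0.0123, -0.0512, 0.0348, -1]
    - [0.0151, -0.0294, -0.0005, -0.0123, -0.0512, 0.0348, -1]
    - [0.0151, -0.0294, -0.0005, -0.0123, -0.0512, 0.0348, -1]
    - [0.0151, -0.0294, -0.0005, -0.0123, -0.0512, 0.0348, -1]
    - [0.0151, -0.0294, -0.0005, -0.0123, -0.0512, 0.0348, -1]

```text
t: 0.98
position: [0.4043, 0.2763, 0.2009]
tcp_rot: [3.14, 0.526, 3.083]
contact_force: [1.3, -1.6, 0.3]
grip_width: 0.0854
```

```bash
cat > shot.py <<'E'
import sys; from h import *; from rig import robot
n,name=sys.argv[1:3]; c=robot.camera(n); np.savez(name+".npz",**c); cv2.imwrite(f"pics/{name}.png",c["image"][:,:,::-1])
s=robot.sense(); print("t",round(s["t"],2),s["position"].round(4),s["tcp_rot"].round(3),s["contact_force"].round(1),round(s["grip_width"],4))
P=cloud(c); g,y=masks(c); k,l,st,ce=cv2.connectedComponentsWithStats(g)
for i in range(1,k):
    if st[i,4]>250:
        Q=P[l==i]; Q=Q[c["depth"][l==i]>0]
        t=.5 if Q[:,1].mean()>.15 and s["t"]<8 else 0
        r=cyl(Q,tilt=t); print("roller",ce[i].round(0),st[i,4],r[0].round(4),r[1].round(1),r[2].round(3),r[3].round(4))
E
python3 shot.py wrist w1
python3 - <<'E'
from h import *; from rig import robot
a,ys,n=slope(-3.5); c=np.array([.469,.273,.087])
delta(robot,frame(-n,ys),c+n*.131)
E
```

```text
t 1.03 [0.405  0.2683 0.1991] [-3.135  0.528  3.083] [-0.3 -9.  -2.6] 0.0853
roller [258. 177.] 3968 [0.4675 0.2725 0.0866] [-3.3 30. ] 0.087 0.0006
t 1.03 q [-1.17  0.01  0.11  2.27  0.72  0.76 -0.05] F [-0.3 -9.  -2.6] grip 0.0853
pos [0.405  0.2683 0.1991] shift [-0.0014  0.0087  0.0014] rotvec [0.0059 0.0037 0.0006] rows 1 each [-0.0014  0.0087  0.0014] [0.0059 0.0037 0.0006]
```

View pics/w1.png

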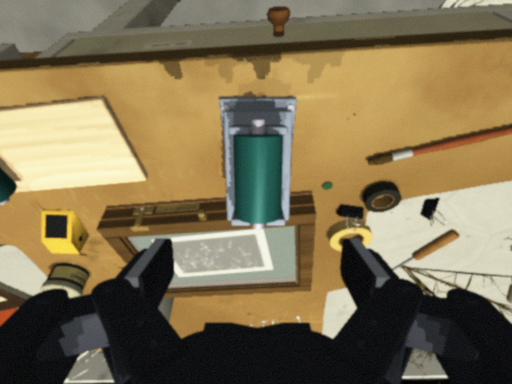

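```bash
python3 shot.py wrist w2
python3 - <<'E'
from h import *; from rig import robot
a,ys,n=slope(-3.3); c=np.array([.4675,.2725,.0866])
delta(robot,frame(-n,ys),c-n*.021)
E
```

```text
t 1.08 [0.404  0.2713 0.1995] [-3.138  0.524  3.08 ] [-0.2  0.2 -0.5] 0.0854
roller [266. 177.] 4001 [0.4675 0.2725 0.0866] [-3.2 30. ] 0.087 0.0007
roller [  7. 189.] 378 [ 0.5059 -0.0989  0.0388] [ 1.9 -1.4] 0.035 0.0008
t 1.08 q [-1.17  0.01  0.11  2.26  0.71  0.76 -0.05] F [-0.2  0.2 -0.5] grip 0.0854
pos [0.404  0.2713 0.1995] shift [ 0.074   0.0006 -0.1311] rotvec [0.003  0.0004 0.0061] rows 4 each [ 0.0185  0.0002 -0.0328] [0.0008 0.0001 0.0015]
```

Call:
apply_moves:
  rows:
    - [0.013, 0, -0.023, 0, 0, 0.003, -1]
    - [0.015, 0, -0.027, 0.002, 0, 0.003, -1]
    - [0.015, 0, -0.027, 0, 0, 0, -1]
    - [0.0155, 0, -0.027, 0, 0, 0, -1]
    - [0.0155, 0.0005, -0.027, 0, 0, 0, -1]
    - [0, 0, 0, 0, 0, 0, -1]

```text
t: 1.58
position: [0.4783, 0.2761, 0.0649]
tcp_rot: [-3.138, 0.52, 3.088]
contact_force: [-0.9, -0.2, -0.1]
grip_width: 0.0857
```

```bash
python3 shot.py wrist w3
python3 - <<'E'
from h import *; from rig import robot
a,ys,n=slope(-3.3); c=np.array([.4675,.2725,.0866])
delta(robot,frame(-n,ys),c-n*.021)
E
```

```text
t 1.63 [0.4778 0.2765 0.0672] [-3.139  0.522  3.088] [-0.3 -0.4  0.8] 0.0854
roller [251. 245.] 14144 [0.4639 0.2729 0.0845] [-3.3 30.2] 0.08 0.0049
t 1.63 q [-1.11  0.35  0.25  2.29  1.06  0.38 -0.35] F [-0.3 -0.4  0.8] grip 0.0854
pos [0.4778 0.2765 0.0672] shift [ 0.0001 -0.0046  0.0013] rotvec [ 0.0023 -0.0022 -0.0022] rows 1 each [ 0.0001 -0.0046  0.0013] [ 0.0023 -0.0022 -0.0022]
```

View pics/w3.png

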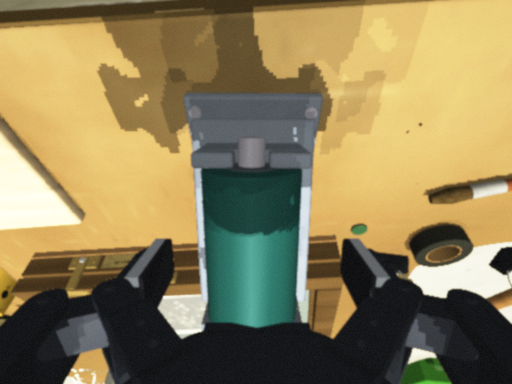

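Call:
apply_moves:
  rows:
    - [0, -0.0035, 0.0005, 0.002, -0.002, -0.002, -1]
    - [0, 0, 0, 0, 0, 0, 0]
    - [0, 0, 0, 0, 0, 0, 0.6]
    - [0, 0, 0, 0, 0, 0, 1]
    - [0, 0, 0, 0, 0, 0, 1]
    - [0, 0, 0, 0, 0, 0, 1]
    - [0, 0, 0, 0, 0, 0, 1]

```text
t: 2.22
position: [0.478, 0.2741, 0.0724]
tcp_rot: [3.134, 0.528, 3.081]
contact_force: [-12.7, -5.0, 21.3]
grip_width: 0.043
```

```bash
python3 shot.py wrist w4
```

```text
t 2.27 [0.4781 0.2741 0.0724] [3.134 0.528 3.081] [-12.7  -5.1  22.1] 0.0434
roller [257. 240.] 13990 [0.4672 0.2735 0.086 ] [-2.8 30.2] 0.086 0.0049
```

View pics/w4.png

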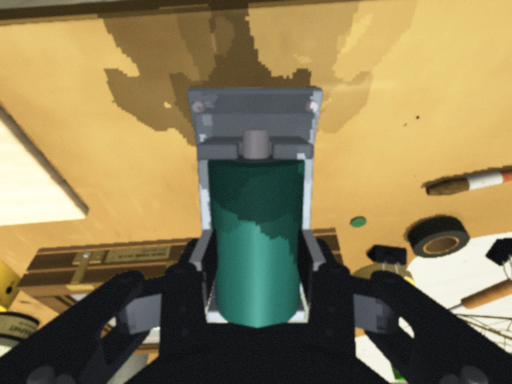

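Call:
apply_moves:
  rows:
    - [0, 0, 0, 0, 0, 0, 0]
    - [0, 0, 0, 0, 0, 0, -0.6]
    - [0, 0, 0, 0, 0, 0, -1]
    - [0, 0, 0, 0, 0, 0, -1]
    - [0.0025, 0, -0.0043, 0, 0, 0, -1]
    - [0.0025, 0, -0.0043, 0, 0, 0, -1]
    - [0, 0, 0, 0, 0, 0, -1]

```text
t: 2.85
position: [0.4833, 0.2742, 0.061]
tcp_rot: [3.136, 0.525, 3.083]
contact_force: [0.5, -0.8, 0.5]
grip_width: 0.0856
```

```bash
python3 shot.py wrist w5;  python3 - <<'E'
from h import *; from rig import robot
print(robot.grasp_offset)
a,ys,n=slope(-3.3); c=np.array([.4675,.2725,.0866])
s=robot.sense(); d=s["position"]-c; print("along a,ys,n",d@a,d@ys,d@n)
delta(robot,frame(-n,ys),c-n*.031)
E
```

```text
t 2.9 [0.4831 0.2741 0.0611] [3.137 0.525 3.083] [ 0.4 -0.1  0.7] 0.0855
roller [256. 244.] 15003 [0.4629 0.2739 0.0839] [-3.2 30.3] 0.077 0.0044
0.0187
along a,ys,n 0.0006626689823035648 0.0025024700349044826 -0.029821627857539404
t 2.9 q [-1.11  0.37  0.28  2.29  1.12  0.35 -0.4 ] F [ 0.4 -0.1  0.7] grip 0.0855
pos [0.4831 0.2741 0.0611] shift [-0.0001 -0.0025 -0.0014] rotvec [-0.0043  0.0019 -0.0012] rows 1 each [-0.0001 -0.0025 -0.0014] [-0.0043  0.0019 -0.0012]
```

View pics/w5.png

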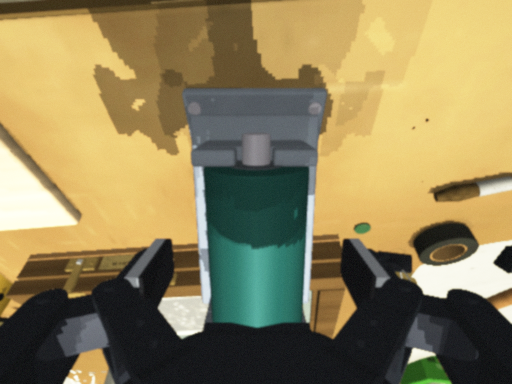

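Call:
apply_moves:
  rows:
    - [0, -0.001, 0, 0, 0, 0, 0]
    - [0, 0, 0, 0, 0, 0, 0.6]
    - [0, 0, 0, 0, 0, 0, 1]
    - [0, 0, 0, 0, 0, 0, 1]
    - [0, 0, 0, 0, 0, 0, 1]
    - [0, 0, 0, 0, 0, 0, 1]

```text
t: 3.4
position: [0.4828, 0.2731, 0.0622]
tcp_rot: [3.135, 0.526, 3.081]
contact_force: [-5.9, -2.3, 9.6]
grip_width: 0.0494
```

```bash
python3 shot.py wrist w6;  python3 - <<'E'
from h import *; from rig import robot
a,ys,n=slope(-3.3); c=np.array([.4675,.2725,.0866])
s=robot.sense(); d=s["position"]-c; print("along a,ys,n",d@a,d@ys,d@n, s["contact_force"]@n, s["ft_torque"])
E
```

```text
t 3.45 [0.4828 0.2731 0.0622] [3.135 0.526 3.081] [-5.8 -2.3  9.1] 0.0491
roller [257. 244.] 15027 [0.4636 0.273  0.0841] [-3.7 30.3] 0.078 0.0045
along a,ys,n 0.001039967512537406 0.0014453989329278657 -0.028749583337735078 10.74938064249255 [-0.29000355  0.73475735 -0.5347649 ]
```

View pics/w6.png

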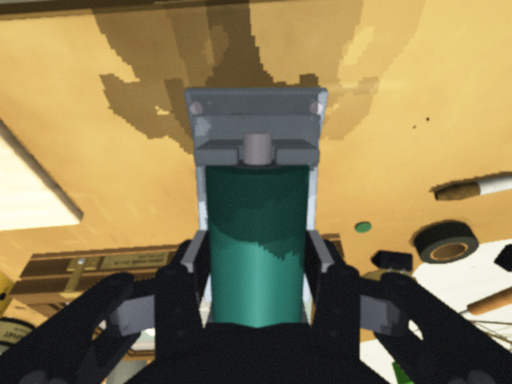

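Call:
apply_moves:
  rows:
    - [0, 0, 0, 0, 0, 0, 0]
    - [0, 0, 0, 0, 0, 0, -0.6]
    - [0, 0, 0, 0, 0, 0, -1]
    - [0, 0, 0, 0, 0, 0, -1]
    - [0.0025, -0.0005, -0.0043, 0, 0, 0, -1]
    - [0, 0, 0, 0, 0, 0, -0.5]
    - [0, 0, 0, 0, 0, 0, 0.2]
    - [0, 0, 0, 0, 0, 0, 1]
    - [0, 0, 0, 0, 0, 0, 1]
    - [0, 0, 0, 0, 0, 0, 1]

```text
t: 4.28
position: [0.4854, 0.2725, 0.0576]
tcp_rot: [3.136, 0.526, 3.082]
contact_force: [-4.0, -2.1, 5.9]
grip_width: 0.0501
```

Run:
```python
from h import *; from rig import robot
a,ys,n=slope(-3.3); c=np.array([.4675,.2725,.0866])
s=robot.sense(); d=s["position"]-c; print("along a,ys,n",d@a,d@ys,d@n, s["contact_force"]@n,s["contact_force"]@a, s["ft_torque"],s["grip_width"],s["t"])
```

```text
along a,ys,n 0.0009551343564258279 0.0010415166646961789 -0.03400115712110952 7.043808169516987 -0.41856113517616755 [-0.33577525  0.61987744 -0.28124786] 0.05011194330321723 4.2833
```

Call:
apply_moves:
  rows:
    - [-0.003, 0, 0.005, 0, 0, 0, 1]
    - [-0.004, 0, 0.007, 0, 0, 0, 1]
    - [-0.004, 0, 0.007, 0, 0, 0, 1]
    - [-0.005, 0, 0.009, 0, 0, 0, 1]
    - [-0.005, 0, 0.009, 0, 0, 0, 1]
    - [-0.005, 0, 0.009, 0, 0, 0, 1]
    - [0, 0, 0, 0, 0, 0, 1]

```text
t: 4.87
position: [0.4588, 0.2735, 0.1047]
tcp_rot: [3.133, 0.526, 3.082]
contact_force: [-0.1, 0.6, -2.5]
grip_width: 0.0498
```

```bash
python3 shot.py wrist w7; python3 shot.py scene s7
```

```text
t 4.92 [0.4592 0.2734 0.1041] [3.133 0.526 3.082] [-0.8 -0.4 -3. ] 0.05
roller [257. 243.] 15581 [0.4347 0.2736 0.1298] [-3.4 30.3] 0.073 0.0042
t 4.97 [0.4593 0.2731 0.1036] [3.134 0.526 3.082] [-0.4 -0.1 -3.1] 0.0497
roller [245. 245.] 342 [ 0.4766 -0.0991  0.036 ] [0.1 0.4] 0.086 0.0032
roller [269. 253.] 353 [ 0.4835 -0.1824  0.0357] [5.6 0.4] 0.086 0.0033
```

View pics/w7.png

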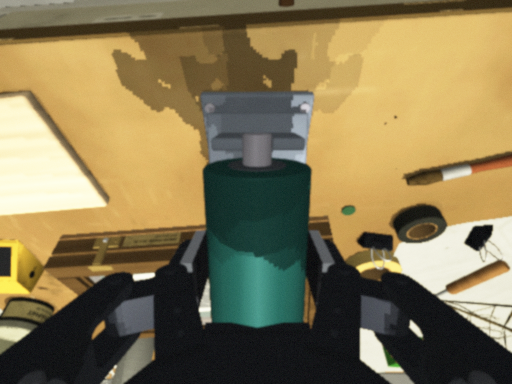

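View pics/s7.png

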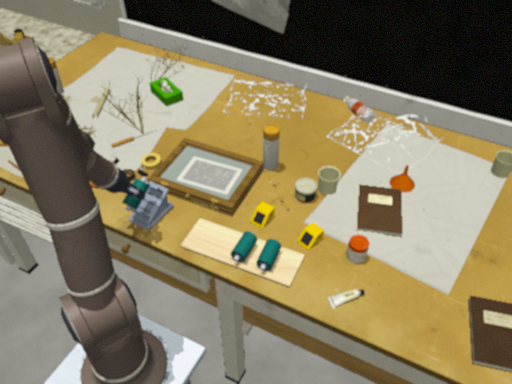

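Run:
```python
from h import *
for f,pos,rot in (("w7",[.4592,.2734,.1041],[3.133,.526,3.082]),("w5",[.4831,.2741,.0611],[3.137,.525,3.083]),("w6",[.4828,.2731,.0622],[3.135,.526,3.081])):
    c=load(f+".npz"); P=cloud(c); R=Ro.from_euler("xyz",rot).as_matrix()
    T=(P-np.array(pos))@R
    g,y=masks(c); v=cv2.cvtColor(c["image"],cv2.COLOR_RGB2GRAY)
    m=(abs(T[...,0])<.03)&(abs(T[...,1])<.075)&(T[...,2]>-.06)&(T[...,2]<.02)&(g==0)
    m&=(np.arange(384)[:,None]>200)
    for sgn in(1,-1):
        k=m&(T[...,1]*sgn>.02); Q=T[k]
        j=Q[:,2]>np.percentile(Q[:,2],90)
        print(f,sgn,len(Q),"zmax",np.percentile(Q[:,2],[50,90,98,100]).round(4),"y at tip",np.percentile(Q[j,1],[5,50,95]).round(4),"x",np.percentile(Q[j,0],[5,50,95]).round(4), np.percentile(Q[:,0],[2,98]).round(4))
    k=(g>0); Q=T[k&(abs(T[...,0])<.03)]; print("roller nearest z in tool",np.percentile(Q[:,2],[1,3,10]).round(4), "y",np.percentile(Q[:,1],[1,99]).round(4))
    import numpy as np2
    # cylinder fit in tool frame, only body-surface points
    Q=T[k]; Q=Q[(Q[:,0]>-.1)&(Q[:,2]<-.035+.0)]; 
    if len(Q)>200:
        s=least_squares(lambda p:np.hypot(Q[:,1]-p[0]-p[2]*Q[:,0],Q[:,2]-p[1]-p[3]*Q[:,0])-.026,[0,-.034,0,0],loss="soft_l1",f_scale=.001); print("cyl in tool y,z,dy,dz",s.x.round(4),len(Q),np.sqrt(np.mean(s.fun**2)), Q[:,0].min().round(4),Q[:,0].max().round(4))
```

```text
w7 1 961 zmax [-0.05   -0.0402 -0.0368 -0.0338] y at tip [0.0244 0.0279 0.0356] x [-0.0229  0.0105  0.0187] [-0.0161  0.02  ]
w7 -1 1032 zmax [-0.049  -0.0406 -0.037  -0.0343] y at tip [-0.0377 -0.0296 -0.0262] x [-0.0234  0.0105  0.0193] [-0.0237  0.0242]
roller nearest z in tool [-0.0998 -0.0613 -0.0606] y [-0.024   0.0228]
cyl in tool y,z,dy,dz [-0.001  -0.0345 -0.0003  0.0006] 15446 0.008030014659542457 -0.0404 0.0698
w5 1 1470 zmax [-0.0476  0.0103  0.011   0.0125] y at tip [0.0332 0.0357 0.0375] x [-0.0273 -0.0084  0.0102] [-0.0266  0.0121]
w5 -1 1708 zmax [-0.045   0.01    0.0107  0.0119] y at tip [-0.0421 -0.0394 -0.0361] x [-0.0277 -0.0075  0.0112] [-0.0273  0.0163]
roller nearest z in tool [-0.0989 -0.0566 -0.056 ] y [-0.0241  0.0224]
cyl in tool y,z,dy,dz [-0.0012 -0.0299 -0.0025  0.0008] 15003 0.008623441050924557 -0.0429 0.0699
w6 1 1272 zmax [-0.046   0.0109  0.0119  0.0147] y at tip [0.0334 0.036  0.0383] x [-0.0072  0.0015  0.0107] [-0.011  0.014]
w6 -1 1369 zmax [-0.0451  0.0106  0.0116  0.0137] y at tip [-0.041  -0.0383 -0.0356] x [-0.0071  0.0021  0.0109] [-0.0204  0.0187]
roller nearest z in tool [-0.099  -0.0554 -0.0548] y [-0.0242  0.0228]
cyl in tool y,z,dy,dz [-0.0011 -0.0286  0.0037 -0.0006] 15010 0.00913980164808031 -0.0439 0.0698
```

Run:
```python
from h import *
for f,pos,rot in (("wrist0",[.2528,.571,.2051],[-3.14,0,2.7248]),("w2",[.404,.2713,.1995],[-3.138,.524,3.08]),("w7",[.4592,.2734,.1041],[3.133,.526,3.082])):
    c=load(f+".npz"); P=cloud(c); R=Ro.from_euler("xyz",rot).as_matrix()
    T=(P-np.array(pos))@R
    print(f,"cam in tool",(-c["R"].T@c["t"]-pos)@R,"axis",c["R"][2]@R)
    for u in (140,150,160,166,190,200,206):
        for v in range(225,262,4):
            t=T[v,u]
            if abs(t[1])<.1 and t[2]<.02: print(u,v,t.round(4),end=" | ")
        print()
```

```text
wrist0 cam in tool [ 0.0700944  -0.00068216 -0.16906249] axis [-2.77347136e-01  1.87105729e-04  9.60769760e-01]
140 229 [ 0.0701 -0.0007 -0.1691] | 140 253 [ 0.0075 -0.0541 -0.0527] | 140 257 [ 0.0108 -0.0499 -0.0624] | 140 261 [ 0.0108 -0.0486 -0.0656] | 
150 245 [ 0.0107 -0.0497 -0.0512] | 150 249 [ 0.011  -0.0481 -0.0557] | 150 253 [ 0.0112 -0.0466 -0.0597] | 150 257 [ 0.0108 -0.0457 -0.0623] | 150 261 [ 0.0114 -0.044  -0.0666] | 
160 241 [ 0.0109 -0.0464 -0.0473] | 160 245 [ 0.0112 -0.0448 -0.0521] | 160 249 [ 0.0108 -0.0438 -0.0552] | 160 253 [ 0.0094 -0.0436 -0.0563] | 160 257 [ 0.0081 -0.0433 -0.0574] | 160 261 [ 0.0061 -0.0435 -0.0574] | 
166 241 [ 0.0103 -0.044  -0.0462] | 166 245 [ 0.0095 -0.0432 -0.0488] | 166 249 [ 0.0067 -0.044  -0.0473] | 166 253 [ 0.0053 -0.0437 -0.0486] | 166 257 [ 0.0036 -0.0436 -0.0494] | 166 261 [ 0.0013 -0.0439 -0.049 ] | 



w2 cam in tool [ 0.0697026  -0.00370013 -0.16764611] axis [-2.80882926e-01 -5.73233132e-04  9.59741868e-01]
140 253 [ 0.0058 -0.0577 -0.0504] | 140 257 [ 0.01   -0.0528 -0.0614] | 140 261 [ 0.0101 -0.0514 -0.0649] | 
150 245 
[... 887 characters left out ...]
288 -0.063 ] | 190 261 [ 0.0109 -0.028  -0.0668] | 
200 233 [ 0.0106 -0.0294 -0.0386] | 200 237 [ 0.011  -0.0283 -0.0441] | 200 241 [ 0.0109 -0.0275 -0.0484] | 200 245 [ 0.0107 -0.0268 -0.0521] | 200 249 [ 0.011  -0.0259 -0.0564] | 200 253 [ 0.0093 -0.0259 -0.057 ] | 200 257 [ 0.0075 -0.026  -0.0572] | 200 261 [ 0.0057 -0.026  -0.0576] | 
206 225 [ 0.017  -0.0252 -0.0435] | 206 229 [ 0.014  -0.0257 -0.0415] | 206 233 [ 0.0122 -0.0257 -0.042 ] | 206 237 [ 0.0099 -0.0258 -0.0419] | 206 241 [ 0.0079 -0.0259 -0.0421] | 206 245 [ 0.0064 -0.0257 -0.0435] | 206 249 [ 0.004  -0.0259 -0.043 ] | 206 253 [ 0.0024 -0.0258 -0.0442] | 206 257 [ 0.0001 -0.026  -0.0439] | 206 261 [-0.0015 -0.0258 -0.0451] |
```

Call:
apply_moves:
  rows:
    - [0.005, 0, -0.009, 0, 0, 0, 1]
    - [0.005, 0, -0.009, 0, 0, 0, 1]
    - [0.005, 0, -0.009, 0, 0, 0, 1]
    - [0.004, 0, -0.007, 0, 0, 0, 1]
    - [0.004, 0, -0.007, 0, 0, 0, 1]
    - [0.003, 0, -0.005, 0, 0, 0, 1]
    - [0, 0, 0, 0, 0, 0, 1]

```text
t: 5.55
position: [0.4857, 0.2725, 0.0572]
tcp_rot: [3.136, 0.526, 3.082]
contact_force: [-7.1, -2.7, 9.8]
grip_width: 0.0499
```

Call:
apply_moves:
  rows:
    - [0, 0, 0, 0, 0, 0, 0.2]
    - [0, 0, 0, 0, 0, 0, -0.2]
    - [0, 0, 0, 0, 0, 0, -0.5]
    - [0, 0, 0, 0, 0, 0, -0.5]
    - [0.0025, 0, -0.0043, 0, 0, 0, -0.5]
    - [0.0025, 0, -0.0044, 0, 0, 0, -0.5]
    - [0, 0, 0, 0, 0, 0, -0.5]

```text
t: 6.13
position: [0.4908, 0.2728, 0.048]
tcp_rot: [3.136, 0.525, 3.083]
contact_force: [-0.2, 0.1, -0.6]
grip_width: 0.0641
```

```bash
python3 shot.py wrist w8;python3 - <<'E'
from h import *; from rig import robot
a,ys,n=slope(-3.3); c=np.array([.4675,.2725,.0866])
s=robot.sense(); d=s["position"]-c; print("along a,ys,n",d@a,d@ys,d@n, s["contact_force"]@n,s["contact_force"]@a, s["ft_torque"],s["grip_width"],s["t"])
E
```

```text
t 6.18 [0.4906 0.2727 0.0482] [3.136 0.525 3.083] [ 0.6 -0.4 -0.1] 0.0638
roller [256. 248.] 16073 [0.4571 0.273  0.0806] [-3.3 30.5] 0.064 0.0032
along a,ys,n 0.0007834657873070673 0.0015070587600797762 -0.04482848073649747 -0.3785652336592366 0.4458132959247345 [-0.02245039  0.56182274  0.01026748] 0.06382346663010172 6.1833
```

View pics/w8.png

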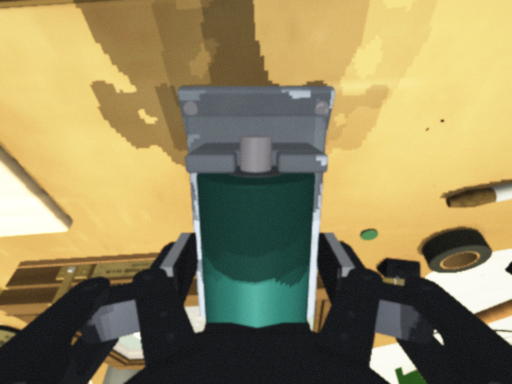

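Run:
```python
from h import *
c=load("w8.npz"); P=cloud(c); R=Ro.from_euler("xyz",[3.136,.525,3.083]).as_matrix(); T=(P-np.array([.4906,.2727,.0482]))@R
for v in (300,318,330,350,375): print(v,T[v,256].round(4),T[v,215].round(4))
```

```text
300 [-0.0037 -0.0011 -0.071 ] [-0.0089 -0.0188 -0.0641]
318 [-0.012  -0.0011 -0.0714] [-0.019  -0.0194 -0.0632]
330 [ 0.0095 -0.0009 -0.1018] [ 0.0097 -0.0126 -0.102 ]
350 [ 0.0099 -0.0009 -0.1092] [ 0.0106 -0.0115 -0.1099]
375 [ 0.012  -0.0009 -0.1183] [ 0.0184 -0.0092 -0.1239]
```

Call:
apply_moves:
  rows:
    - [0, 0, 0, 0, 0, 0, 0]
    - [0, 0, 0, 0, 0, 0, 0.4]
    - [0, 0, 0, 0, 0, 0, 1]
    - [0, 0, 0, 0, 0, 0, 1]
    - [0, 0, 0, 0, 0, 0, 1]

```text
t: 6.6
position: [0.4904, 0.2734, 0.0489]
tcp_rot: [3.134, 0.525, 3.082]
contact_force: [-3.0, 2.0, 1.8]
grip_width: 0.0505
```

Call:
apply_moves:
  rows:
    - [-0.003, 0, 0.005, 0, 0, 0, 1]
    - [-0.004, 0, 0.007, 0, 0, 0, 1]
    - [-0.005, 0, 0.009, 0, 0, 0, 1]
    - [-0.005, 0, 0.009, 0, 0, 0, 1]
    - [-0.005, 0, 0.009, 0, 0, 0, 1]
    - [-0.005, 0, 0.009, 0, 0, 0, 1]
    - [-0.006, 0, 0.0104, 0, 0, 0, 1]
    - [-0.006, 0, 0.0104, 0, 0, 0, 1]
    - [-0.006, 0, 0.0104, 0, 0, 0, 1]
    - [-0.006, 0, 0.0104, 0, 0, 0, 1]

```text
t: 7.43
position: [0.4386, 0.272, 0.1386]
tcp_rot: [3.137, 0.524, 3.082]
contact_force: [0.5, -0.7, -3.6]
grip_width: 0.0504
```

```bash
python3 shot.py wrist w9;python3 - <<'E'
from h import *; from rig import robot
delta(robot,down(93.2),[.482,-.017,.14])
E
```

```text
t 7.48 [0.4384 0.2727 0.1402] [3.134 0.525 3.082] [-1.7  0.3 -0.8] 0.0506
roller [257. 246.] 16336 [0.4057 0.2726 0.1705] [-3.3 30.4] 0.065 0.0033
t 7.48 q [-1.12  0.15  0.16  2.3   0.85  0.57 -0.15] F [-1.7  0.3 -0.8] grip 0.0506
pos [0.4384 0.2727 0.1402] shift [ 4.360e-02 -2.897e-01 -2.000e-04] rotvec [-0.006   0.5256  0.1112] rows 8 each [ 0.0055 -0.0362 -0.    ] [-0.0007  0.0657  0.0139]
```

View pics/w9.png

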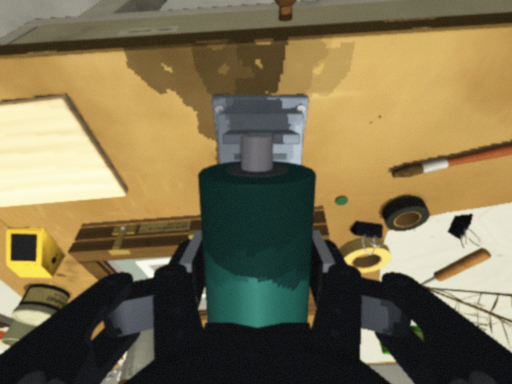

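Call:
apply_moves:
  rows:
    - [0, 0, 0.03, 0, 0.04, 0.009, 1]
    - [0.004, -0.02, 0.02, 0, 0.048, 0.01, 1]
    - [0.005, -0.03, 0, 0, 0.05, 0.01, 1]
    - [0.005, -0.03, 0, 0, 0.056, 0.012, 1]
    - [0.005, -0.03, 0, 0, 0.056, 0.012, 1]
    - [0.005, -0.035, 0, 0, 0.056, 0.012, 1]
    - [0.005, -0.035, 0, -0.006, 0.056, 0.012, 1]
    - [0.005, -0.035, 0, 0, 0.056, 0.012, 1]
    - [0.005, -0.035, 0, 0, 0.056, 0.012, 1]
    - [0.005, -0.03, 0, 0, 0.05, 0.012, 1]

```text
t: 8.32
position: [0.4811, 0.007, 0.1802]
tcp_rot: [-3.134, 0.039, -3.094]
contact_force: [1.4, -0.6, -2.2]
grip_width: 0.0503
```

Call:
apply_moves:
  rows:
    - [0, -0.01, -0.02, 0, 0, 0, 1]
    - [0, 0, -0.02, 0, 0, 0, 1]
    - [0, 0, 0, 0, 0, 0, 1]

```text
t: 8.57
position: [0.4787, -0.0019, 0.1368]
tcp_rot: [-3.131, 0.035, -3.096]
contact_force: [-2.1, 0.5, -3.5]
grip_width: 0.0507
```

```bash
sed -i 's/s\["t"\]<8/s["t"]<6/' shot.py; python3 shot.py wrist w10;python3 - <<'E'
from h import *; from rig import robot
delta(robot,down(93.2),[.482,-.017,.14])
E
```

```text
t 8.62 [ 0.4795 -0.0011  0.1383] [-3.131  0.037 -3.095] [-0.2  0.5 -2.2] 0.0505
roller [158. 181.] 5073 [ 0.4795 -0.0993  0.0385] [1.8 0.1] 0.087 0.0009
roller [ 73. 184.] 5595 [ 0.4877 -0.1825  0.0386] [6.4 0. ] 0.087 0.0007
roller [257. 246.] 16132 [ 0.4642 -0.0031  0.1804] [2.7 2.4] 0.064 0.0028
t 8.62 q [-0.49  0.23  0.45  2.07 -0.12  0.83  1.64] F [-0.2  0.5 -2.2] grip 0.0505
pos [ 0.4795 -0.0011  0.1383] shift [ 0.0025 -0.0159  0.0017] rotvec [0.0084 0.0372 0.0091] rows 1 each [ 0.0025 -0.0159  0.0017] [0.0084 0.0372 0.0091]
```

View pics/w10.png

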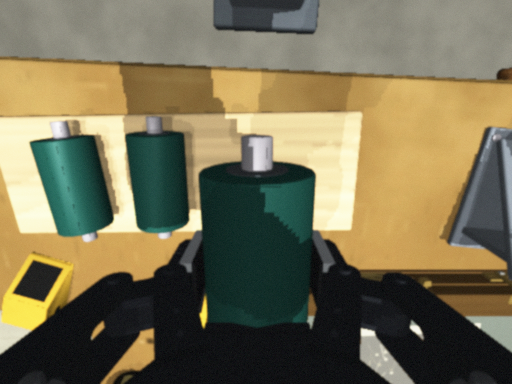

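Run:
```python
from h import *
c=load("w10.npz")
q=np.array([[340,112],[361,112],[353,231],[335,230],[0,115],[16,233]])
print(plane(c,q,.012).round(4))
P=cloud(c); 
h=cv2.cvtColor(c["image"],cv2.COLOR_RGB2HSV)
m=((P[...,2]>.002)&(P[...,2]<.02)&(h[...,1]<115)&(h[...,2]>140)).astype(np.uint8)
m=cv2.morphologyEx(m,cv2.MORPH_OPEN,np.ones((3,3)))
k,l,st,ce=cv2.connectedComponentsWithStats(m)
i=1+np.argmax(st[1:,4]); print(st[i])
B=P[l>0]; B=B[(B[:,0]>.35)&(B[:,0]<.6)]
for y0 in np.arange(-.26,.11,.03):
    b=B[abs(B[:,1]-y0)<.008]
    if len(b)>20: print(y0.round(2),"x range",b[:,0].min().round(4),b[:,0].max().round(4),np.median(b[:,2]).round(4))
print("ymax",np.percentile(B[:,1],99.8), "at x .44:",B[abs(B[:,0]-.44)<.008][:,1].max()," .53:",B[abs(B[:,0]-.53)<.008][:,1].max())
```

```text
[[ 0.4107  0.0752  0.012 ]
 [ 0.4097  0.0959  0.012 ]
 [ 0.539   0.1075  0.012 ]
 [ 0.5388  0.0871  0.012 ]
 [ 0.429  -0.2646  0.012 ]
 [ 0.5608 -0.2775  0.012 ]]
[  171   111   191   120 11371]
-0.26 x range 0.4295 0.5593 0.0128
-0.23 x range 0.4281 0.5573 0.0128
-0.2 x range 0.426 0.4436 0.0127
-0.17 x range 0.4243 0.5534 0.0128
-0.14 x range 0.423 0.5516 0.0128
-0.08 x range 0.4193 0.5477 0.0128
-0.05 x range 0.417 0.4716 0.0128
-0.02 x range 0.4156 0.4638 0.0128
0.01 x range 0.4134 0.4617 0.0129
0.04 x range 0.4119 0.4664 0.0129
0.07 x range 0.4097 0.5387 0.0129
0.1 x range 0.4089 0.5376 0.0128
ymax 0.2422289093597041 at x .44: 0.2336486585469354  .53: 0.1039600106892028
```

Call:
apply_moves:
  rows:
    - [-0.001, -0.009, -0.02, 0.004, 0.018, 0.006, 1]
    - [-0.001, -0.009, -0.025, 0.004, 0.019, 0.007, 1]
    - [0, 0, -0.03, 0, 0, 0, 1]
    - [0, 0, -0.03, 0, 0, 0, 1]
    - [0, 0, -0.018, 0, 0, 0, 1]
    - [0, 0, 0, 0, 0, 0, 1]

```text
t: 9.12
position: [0.4775, -0.0174, 0.0149]
tcp_rot: [3.141, 0.0, -3.079]
contact_force: [-0.8, 0.2, -3.3]
grip_width: 0.0504
```

```bash
python3 shot.py wrist w11;python3 - <<'E'
from h import *; from rig import robot
delta(robot,down(93.4),[.477,-.0189,-.006])
E
```

```text
t 9.17 [ 0.4787 -0.0177  0.0166] [ 3.141e+00  2.000e-03 -3.079e+00] [ 0.1 -0.  -2.5] 0.0507
roller [103. 220.] 12168 [ 0.4668 -0.0995  0.0386] [1.9 0.4] 0.062 0.0037
roller [257. 246.] 16085 [ 0.4645 -0.0192  0.0591] [3.7 0.3] 0.064 0.0026
roller [ 11. 276.] 2249 [ 0.5008 -0.1811  0.0398] [ 6.2 -1.3] 0.063 0.0007
t 9.17 q [-0.36  0.45  0.37  2.14 -0.29  0.59  1.85] F [ 0.1 -0.  -2.5] grip 0.0507
pos [ 0.4787 -0.0177  0.0166] shift [-0.0017 -0.0012 -0.0226] rotvec [-0.0009  0.0023 -0.0028] rows 1 each [-0.0017 -0.0012 -0.0226] [-0.0009  0.0023 -0.0028]
```

View pics/w11.png

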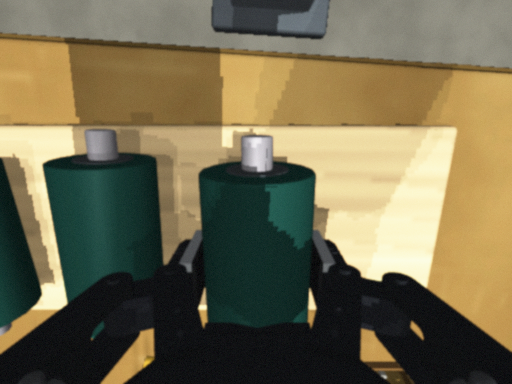

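Call:
apply_moves:
  rows:
    - [-0.001, -0.001, -0.008, 0, 0.002, -0.003, 1]
    - [0, 0, -0.006, 0, 0, 0, 1]
    - [0, 0, -0.004, 0, 0, 0, 1]
    - [0, 0, -0.002, 0, 0, 0, 1]
    - [0, 0, 0, 0, 0, 0, 1]

```text
t: 9.58
position: [0.4787, -0.0192, -0.0028]
tcp_rot: [3.141, 0.004, -3.083]
contact_force: [0.1, -0.1, -1.9]
grip_width: 0.0507
```

Call:
apply_moves:
  rows:
    - [0, 0, -0.0015, 0, 0, 0, 1]
    - [0, 0, -0.0015, 0, 0, 0, 1]
    - [0, 0, 0, 0, 0, 0, 1]

```text
t: 9.83
position: [0.4791, -0.0193, -0.0055]
tcp_rot: [3.141, 0.004, -3.084]
contact_force: [-0.7, 0.9, -0.3]
grip_width: 0.0506
```

Call:
apply_moves:
  rows:
    - [0, 0, -0.0008, 0, 0, 0, 1]
    - [0, 0, 0, 0, 0, 0, -0.1]
    - [0, 0, 0, 0, 0, 0, -0.25]
    - [0, 0, 0, 0, 0, 0, -0.45]
    - [0, 0, 0, 0, 0, 0, -0.45]
    - [0, 0, 0.01, 0, 0, 0, -0.45]
    - [0, 0, 0.03, 0, 0, 0, -0.45]
    - [0, 0, 0.03, 0, 0, 0, -0.45]
    - [0, 0, 0.035, 0, 0, 0, -0.45]
    - [0, 0, 0.035, 0, 0, 0, -0.45]

```text
t: 10.67
position: [0.478, -0.0198, 0.1352]
tcp_rot: [3.141, 0.003, -3.084]
contact_force: [1.0, 0.8, -0.5]
grip_width: 0.062
```

```bash
python3 shot.py wrist w12; python3 shot.py top t12
```

```text
t 10.72 [ 0.4817 -0.0202  0.1413] [ 3.14   0.011 -3.085] [2.6 0.2 4.3] 0.0621
roller [175. 185.] 4941 [ 0.4793 -0.0992  0.0386] [1.8 0. ] 0.086 0.0007
roller [ 87. 188.] 5387 [ 0.4878 -0.1824  0.0385] [6.4 0. ] 0.087 0.0007
roller [257. 188.] 4827 [ 0.4773 -0.0206  0.0386] [3.4 0.1] 0.087 0.0008
t 10.77 [ 0.4819 -0.0196  0.1389] [ 3.14   0.012 -3.084] [ 0.3 -0.2 -1.1] 0.0618
roller [294. 241.] 394 [ 0.4891 -0.1796  0.0374] [ 7.2 -0.3] 0.082 0.0021
roller [268. 242.] 284 [ 0.4816 -0.0966  0.0375] [ 1.5 -0.6] 0.081 0.0168
```

View pics/w12.png

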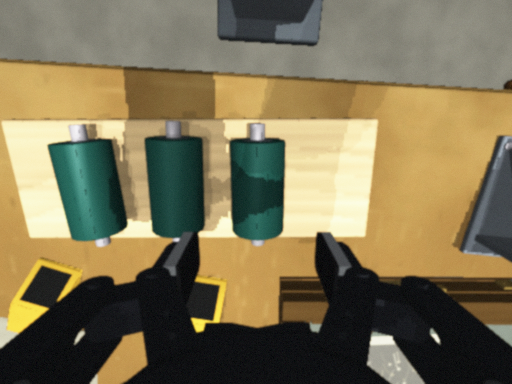

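Call:
apply_moves:
  rows:
    - [0.001, -0.015, 0, 0, -0.012, -0.112, -0.17]
    - [0.001, -0.015, 0, 0, 0, -0.112, -0.17]
    - [0.001, -0.015, 0, 0, 0, -0.112, -0.17]
    - [0.001, -0.015, 0, 0, 0, -0.112, -0.17]
    - [0.001, -0.015, 0, 0, 0, -0.112, -0.17]
    - [0, -0.015, 0, 0, 0, -0.112, -0.17]
    - [0.001, -0.015, 0, 0, 0, -0.112, -0.17]
    - [0, -0.015, 0, 0, 0, -0.112, -0.17]
    - [0, -0.015, 0, 0, 0, -0.112, -0.17]
    - [0, -0.015, 0, 0, 0, -0.112, -0.17]

```text
t: 11.6
position: [0.4843, -0.17, 0.1335]
tcp_rot: [3.141, 0.015, 2.074]
contact_force: [1.0, -0.0, -0.2]
grip_width: 0.0501
```

Call:
apply_moves:
  rows:
    - [0, -0.015, 0, 0, 0, -0.112, -0.17]
    - [0, -0.015, 0, 0, 0, -0.112, -0.17]
    - [0, -0.016, 0, 0, 0, -0.112, -0.17]
    - [0, -0.016, 0, 0, 0, -0.112, -0.17]
    - [0, 0, 0, 0, 0, 0, -0.17]

```text
t: 12.02
position: [0.484, -0.2344, 0.1338]
tcp_rot: [3.141, 0.018, 1.622]
contact_force: [0.6, -0.1, 0.3]
grip_width: 0.05
```

```bash
python3 shot.py wrist w13;python3 - <<'E'
from h import *; from rig import robot
delta(robot,down(3.43),[.4896,-.2315,-.010])
E
```

```text
t 12.07 [ 0.484  -0.2328  0.1334] [-3.142  0.016  1.629] [-1.2 -0.2 -0. ] 0.05
roller [263.  28.] 6748 [ 0.4812 -0.0983  0.0387] [ 1.8 -0. ] 0.086 0.0007
roller [266. 128.] 5771 [ 0.489  -0.1814  0.0386] [ 6.4 -0. ] 0.085 0.0006
t 12.07 q [-0.31  0.44  0.86  1.94 -0.39  0.94  0.8 ] F [-1.2 -0.2 -0. ] grip 0.05
pos [ 0.484  -0.2328  0.1334] shift [ 0.0056  0.0013 -0.1434] rotvec [0.0164 0.001  0.0013] rows 4 each [ 0.0014  0.0003 -0.0359] [0.0041 0.0002 0.0003]
```

View pics/w13.png

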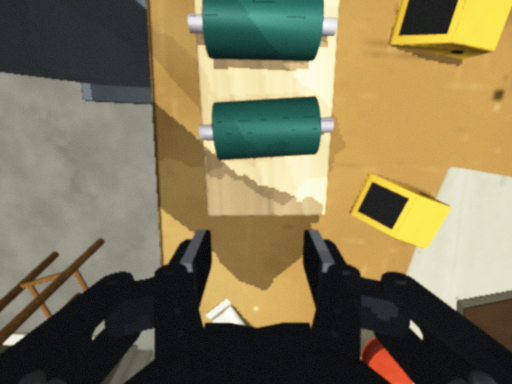

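Call:
apply_moves:
  rows:
    - [0.002, 0.001, -0.036, 0.008, 0, 0, -0.17]
    - [0.002, 0, -0.036, 0.008, 0, 0, -0.17]
    - [0.001, 0, -0.036, 0, 0, 0, -0.17]
    - [0, 0, -0.035, 0, 0, 0, -0.17]
    - [0, 0.004, 0, 0, 0, 0, -0.17]
    - [0, 0.004, 0, 0, 0, 0, -0.17]
    - [0, 0.003, 0, 0, 0, 0, -0.17]
    - [-0.0002, 0.003, 0, 0, 0, 0, -0.17]

```text
t: 12.73
position: [0.4902, -0.2155, -0.0082]
tcp_rot: [3.138, -0.001, 1.633]
contact_force: [0.5, -0.7, -0.1]
grip_width: 0.0502
```

```bash
python3 shot.py wrist w14;python3 - <<'E'
from h import *; from rig import robot
delta(robot,down(3.43),[.487,-.188,-.010])
E
```

```text
t 12.78 [ 0.4903 -0.2149 -0.0083] [ 3.138e+00 -1.000e-03  1.634e+00] [ 0.6  1.2 -0.5] 0.05
roller [255.  25.] 13769 [ 0.4813 -0.0983  0.039 ] [ 1.7 -0.1] 0.086 0.0006
roller [260. 184.] 27685 [ 0.4887 -0.1777  0.0387] [ 6.3 -0. ] 0.086 0.0005
t 12.78 q [-0.17  0.64  0.66  2.03 -0.63  0.68  0.97] F [ 0.6  1.2 -0.5] grip 0.05
pos [ 0.4903 -0.2149 -0.0083] shift [-0.0033  0.0269 -0.0017] rotvec [-0.0014  0.0034 -0.0029] rows 1 each [-0.0033  0.0269 -0.0017] [-0.0014  0.0034 -0.0029]
```

View pics/w14.png

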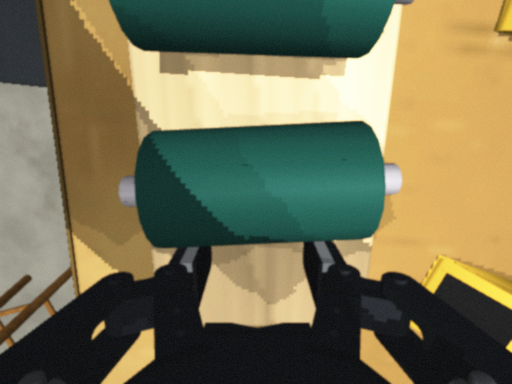

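Call:
apply_moves:
  rows:
    - [-0.0002, 0.003, 0, 0, 0, 0, -0.17]
    - [-0.0002, 0.003, 0, 0, 0, 0, -0.17]
    - [-0.0002, 0.003, 0, 0, 0, 0, -0.17]
    - [-0.0002, 0.003, 0, 0, 0, 0, -0.17]
    - [-0.0002, 0.003, 0, 0, 0, 0, -0.17]
    - [-0.0002, 0.002, 0, 0, 0, 0, -0.17]
    - [-0.0002, 0.002, 0, 0, 0, 0, -0.17]
    - [-0.0002, 0.002, 0, 0, 0, 0, -0.17]
    - [0, 0, 0, 0, 0, 0, -0.17]

```text
t: 13.53
position: [0.4878, -0.1949, -0.0097]
tcp_rot: [3.14, -0.001, 1.632]
contact_force: [0.4, 0.8, 1.0]
grip_width: 0.05
```

```bash
python3 shot.py wrist w15
```

```text
t 13.58 [ 0.4878 -0.1952 -0.0097] [ 3.140e+00 -1.000e-03  1.632e+00] [ 0.1 -0.2  1. ] 0.0497
roller [256.  50.] 29544 [ 0.4812 -0.0985  0.0388] [ 1.7 -0. ] 0.086 0.0006
roller [260. 183.] 28728 [ 0.4862 -0.1558  0.0387] [ 6.3 -0. ] 0.086 0.0006
```

View pics/w15.png

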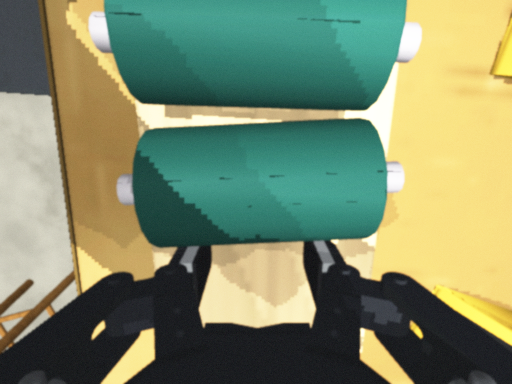

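Call:
apply_moves:
  rows:
    - [0, -0.004, 0.03, 0, 0, 0, -0.17]
    - [0, 0, 0.035, 0, 0, 0, 0.5]
    - [0.01, 0.02, 0.02, 0, 0, 0, 1]
    - [0.02, 0.02, 0, 0, 0, 0, 1]
    - [0.02, 0.02, 0, 0, 0, 0, 1]
    - [0.0107, 0.0157, 0, 0, 0, 0, 1]
    - [0, 0, -0.015, 0, 0, 0, 1]
    - [0, 0, 0, 0, 0, 0, 1]

```text
t: 14.25
position: [0.5481, -0.1218, 0.0585]
tcp_rot: [-3.141, -0.001, 1.635]
contact_force: [-1.5, 0.3, -0.0]
grip_width: -0.0002
```

```bash
python3 shot.py wrist w16;python3 - <<'E'
from h import *; from rig import robot
delta(robot,down(3.43),[.5485,-.1235,-.004])
E
```

```text
t 14.3 [ 0.5476 -0.1233  0.0594] [-3.141e+00 -1.000e-03  1.632e+00] [ 1.2  0.1 -0.2] -0.0
roller [142.  44.] 15402 [ 0.4799 -0.0198  0.0387] [ 3.5 -0.1] 0.087 0.0009
roller [154. 206.] 19201 [ 0.4821 -0.1152  0.0585] [ 30.6 -31.3] 0.096 0.0113
t 14.3 q [-0.42  0.58  0.76  1.93 -0.54  0.84  0.69] F [ 1.2  0.1 -0.2] grip -0.0
pos [ 0.5476 -0.1233  0.0594] shift [ 0.0009 -0.0002 -0.0634] rotvec [-0.0005 -0.0009 -0.0016] rows 2 each [ 0.0005 -0.0001 -0.0317] [-0.0003 -0.0005 -0.0008]
```

View pics/w16.png

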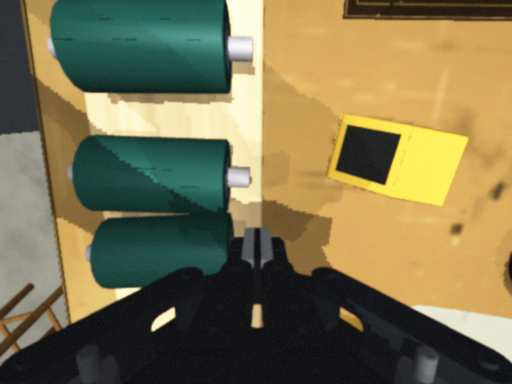

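Run:
```python
from h import *
c=load("w16.npz"); P=cloud(c); R=Ro.from_euler("xyz",[-3.141,-.001,1.632]).as_matrix(); T=(P-np.array([.5476,-.1233,.0594]))@R
for u,v in ((257,230),(250,235),(262,240),(240,245),(225,272),(200,275),(180,280),(150,290),(100,310),(60,335),(90,370),(330,280)): print(u,v,T[v,u].round(4))
```

```text
257 230 [ 0.0122  0.0006 -0.0346]
250 235 [ 0.0119 -0.0029 -0.0398]
262 240 [ 0.0117  0.003  -0.0451]
240 245 [ 0.0073 -0.0078 -0.0415]
225 272 [ 0.0124 -0.0115 -0.074 ]
200 275 [ 0.0122 -0.0206 -0.0757]
180 280 [ 0.0126 -0.027  -0.0796]
150 290 [ 0.013  -0.0354 -0.0861]
100 310 [ 0.013  -0.0469 -0.0961]
60 335 [ 0.0125 -0.0528 -0.1054]
90 370 [ 0.0088 -0.041  -0.1128]
330 280 [ 0.0129  0.0267 -0.0798]
```

Call:
apply_moves:
  rows:
    - [-0.001, 0, -0.03, 0, 0, 0, 1]
    - [0, 0, -0.025, 0, 0, 0, 1]
    - [0, 0, -0.01, 0, 0, 0, 1]
    - [0, -0.004, 0, 0, 0, 0, 1]
    - [0, -0.004, 0, 0, 0, 0, 1]
    - [0, -0.004, 0, 0, 0, 0, 1]
    - [0, -0.004, 0, 0, 0, 0, 1]
    - [0, -0.004, 0, 0, 0, 0, 1]
    - [0, -0.004, 0, 0, 0, 0, 1]
    - [0, -0.004, 0, 0, 0, 0, 1]

```text
t: 15.13
position: [0.5483, -0.1518, -0.0039]
tcp_rot: [3.138, -0.001, 1.632]
contact_force: [1.1, 2.6, 4.3]
grip_width: 0.0001
```

Call:
apply_moves:
  rows:
    - [0, -0.003, 0, 0, 0, 0, 1]
    - [0, -0.002, 0, 0, 0, 0, 1]
    - [0, 0.003, 0.03, 0, 0, 0, 1]
    - [0, 0, 0.035, 0, 0, 0, 0]
    - [0, 0, 0.035, 0, 0, 0, -0.45]
    - [0, 0, 0.03, 0, 0, 0, -0.45]

```text
t: 15.63
position: [0.5472, -0.1544, 0.1272]
tcp_rot: [3.14, 0.0, 1.631]
contact_force: [0.6, 0.5, 1.0]
grip_width: 0.0357
```

```bash
python3 shot.py wrist w17
```

```text
t 15.68 [ 0.55   -0.1558  0.1324] [3.133e+00 1.000e-03 1.630e+00] [ 2.7 -2.1  2.9] 0.0434
roller [177.  27.] 6752 [ 0.4798 -0.0196  0.0387] [ 3.5 -0.1] 0.087 0.0009
roller [181. 121.] 6333 [ 0.482  -0.0983  0.0386] [ 1.7 -0.1] 0.087 0.0009
roller [189. 210.] 4965 [ 0.4887 -0.1808  0.0386] [ 2.8 -0.1] 0.087 0.005
```

View pics/w17.png

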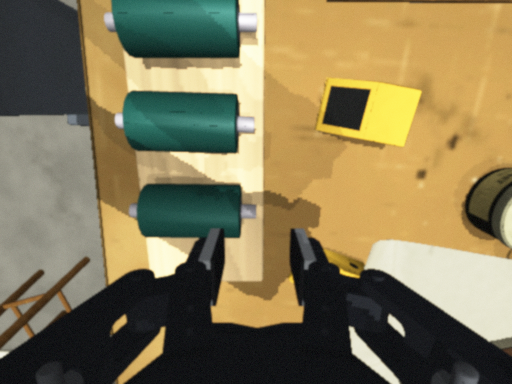

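Call:
apply_moves:
  rows:
    - [-0.006, 0.006, 0, 0, 0, 0.112, -0.45]
    - [-0.006, 0.006, 0, 0, 0, 0.112, -0.45]
    - [-0.006, 0.006, 0, 0, 0, 0.112, -0.45]
    - [-0.006, 0.006, 0, 0, 0, 0.112, -0.45]
    - [-0.006, 0.006, 0, 0, 0, 0.112, -0.45]
    - [-0.006, 0.006, 0, 0, 0, 0.112, -0.45]
    - [-0.006, 0.006, 0, 0, 0, 0.112, -0.45]
    - [-0.006, 0.006, 0, 0, 0, 0.112, -0.45]
    - [-0.006, 0.006, 0, 0, 0, 0.112, -0.45]
    - [-0.006, 0.003, 0, 0, 0, 0.112, -0.45]

```text
t: 16.52
position: [0.487, -0.0962, 0.1252]
tcp_rot: [3.14, -0.001, 2.758]
contact_force: [-0.3, -0.9, -0.6]
grip_width: 0.0621
```

Call:
apply_moves:
  rows:
    - [-0.006, 0, 0, 0, 0, 0.112, -0.45]
    - [0, 0, 0, 0, 0, 0.112, -0.45]
    - [0, 0, 0, 0, 0, 0.112, -0.45]
    - [0, 0, 0, 0, 0, 0.112, -0.45]
    - [0, 0, 0, 0, 0, 0, -0.45]

```text
t: 16.93
position: [0.4813, -0.097, 0.1253]
tcp_rot: [3.14, -0.001, -3.079]
contact_force: [-0.4, -0.1, -0.5]
grip_width: 0.062
```

```bash
python3 shot.py wrist w18;python3 - <<'E'
from h import *; from rig import robot
delta(robot,down(93.43),[.482,-.0985,-.0055])
E
```

```text
t 16.98 [ 0.4813 -0.097   0.1253] [ 3.140e+00 -1.000e-03 -3.086e+00] [ 0.4  0.4 -1. ] 0.0616
roller [166. 190.] 5239 [ 0.4854 -0.1817  0.0386] [2.9 0.1] 0.086 0.0054
roller [256. 190.] 5193 [ 0.4796 -0.0992  0.0386] [1.7 0.1] 0.087 0.0007
roller [341. 191.] 5137 [ 0.4765 -0.0206  0.0386] [3.4 0. ] 0.085 0.0074
t 16.98 q [-0.3   0.29  0.48  2.03 -0.18  0.86  1.91] F [ 0.4  0.4 -1. ] grip 0.0616
pos [ 0.4813 -0.097   0.1253] shift [ 0.0007 -0.0015 -0.1308] rotvec [-0.0016 -0.0008  0.0042] rows 4 each [ 0.0002 -0.0004 -0.0327] [-0.0004 -0.0002  0.001 ]
```

View pics/w18.png

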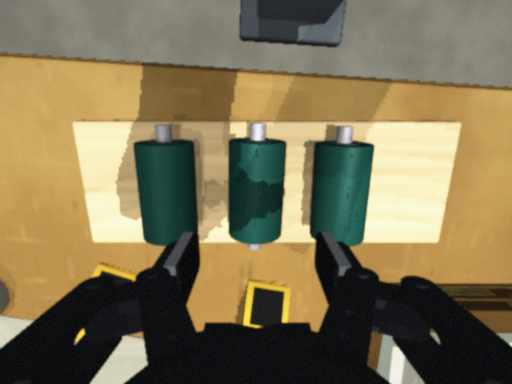

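Call:
apply_moves:
  rows:
    - [0, -0.001, -0.035, 0, 0, 0.002, -0.45]
    - [0, 0, -0.035, 0, 0, 0.002, -0.45]
    - [0, 0, -0.035, 0, 0, 0, -0.45]
    - [0, 0, -0.024, 0, 0, 0, -0.45]
    - [0, 0, 0, 0, 0, 0, 0]
    - [0, 0, 0, 0, 0, 0, 0.5]
    - [0, 0, 0, 0, 0, 0, 1]
    - [0, 0, 0, 0, 0, 0, 1]
    - [0, 0, 0, 0, 0, 0, 1]

```text
t: 17.73
position: [0.4826, -0.0977, -0.0022]
tcp_rot: [3.14, 0.002, -3.08]
contact_force: [0.3, -0.3, -2.8]
grip_width: 0.0504
```

```bash
python3 shot.py wrist w19;python3 - <<'E'
from h import *; from rig import robot
delta(robot,down(93.43),[.482,-.0985,-.0055])
c=load("w18.npz"); print(plane(c,[[74,122],[460,123],[439,243],[91,243]],.012).round(4))
E
```

```text
t 17.78 [ 0.4825 -0.0976 -0.0023] [ 3.14e+00  2.00e-03 -3.08e+00] [-0.1 -0.5 -2.9] 0.0503
roller [ 74. 231.] 13846 [ 0.4712 -0.1822  0.0386] [3.1 0.5] 0.057 0.003
roller [430. 231.] 12795 [ 0.4608 -0.0214  0.0386] [3.3 0.6] 0.054 0.0027
roller [257. 250.] 15299 [ 0.4703 -0.0991  0.0439] [2.1 1. ] 0.06 0.0023
roller [376. 345.] 495 [ 0.4902 -0.0251  0.0621] [ 22.5 -47.6] 0.053 0.0014
t 17.78 q [-0.19  0.51  0.38  2.12 -0.34  0.57  2.06] F [-0.1 -0.5 -2.9] grip 0.0503
pos [ 0.4825 -0.0976 -0.0023] shift [-0.0005 -0.0009 -0.0032] rotvec [-0.0016  0.0018 -0.0018] rows 1 each [-0.0005 -0.0009 -0.0032] [-0.0016  0.0018 -0.0018]
[[ 0.4327 -0.2783  0.012 ]
 [ 0.4104  0.096   0.012 ]
 [ 0.5382  0.1064  0.012 ]
 [ 0.5616 -0.2747  0.012 ]]
```

View pics/w19.png

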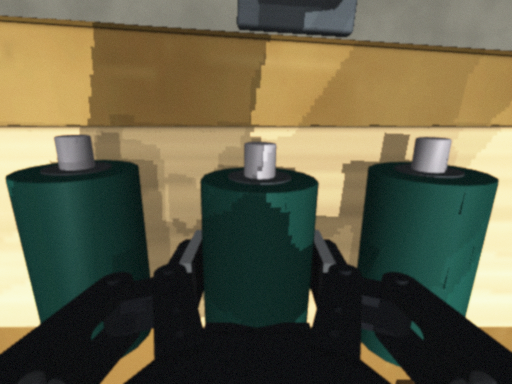

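Call:
apply_moves:
  rows:
    - [0, 0, -0.001, 0, 0, 0.02, 1]
    - [0, 0, -0.001, 0, 0, 0, 1]
    - [0, 0, -0.001, 0, 0, 0, 1]
    - [0, 0, 0, 0, 0, 0, 1]

```text
t: 18.12
position: [0.4814, -0.0976, -0.0067]
tcp_rot: [3.14, -0.001, -3.06]
contact_force: [0.4, -0.0, -2.5]
grip_width: 0.0505
```

Call:
apply_moves:
  rows:
    - [0, 0, -0.0012, 0, 0, 0, 1]
    - [0, 0, -0.0012, 0, 0, 0, 1]
    - [0, 0, 0, 0, 0, 0, 1]

```text
t: 18.37
position: [0.4818, -0.0976, -0.0078]
tcp_rot: [3.139, 0.0, -3.06]
contact_force: [-4.9, 2.4, 19.1]
grip_width: 0.0504
```

Call:
apply_moves:
  rows:
    - [0, 0, 0.0008, 0, 0, 0, 1]
    - [0, 0, 0, 0, 0, 0, -0.1]
    - [0, 0, 0, 0, 0, 0, -0.25]
    - [0, 0, 0, 0, 0, 0, -0.45]
    - [0, 0, 0, 0, 0, 0, -0.45]
    - [0, 0, 0.02, 0, 0, 0, -0.45]
    - [0, 0, 0.035, 0, 0, 0, -0.45]
    - [0, 0, 0.035, 0, 0, 0, -0.45]
    - [0, 0, 0.035, 0, 0, 0, -0.45]
    - [0, 0, 0, 0, 0, 0, -0.45]

```text
t: 19.2
position: [0.4851, -0.0987, 0.1224]
tcp_rot: [3.141, 0.008, -3.06]
contact_force: [1.4, -0.3, 0.5]
grip_width: 0.0619
```

```bash
python3 shot.py wrist w20
```

```text
t 19.25 [ 0.484  -0.098   0.1199] [ 3.14   0.006 -3.06 ] [-0.3  0.4 -0.6] 0.0619
roller [167. 185.] 5497 [ 0.4859 -0.1817  0.0386] [2.8 0.1] 0.087 0.0008
roller [258. 190.] 5330 [ 0.4832 -0.0988  0.0386] [3.2 0.1] 0.087 0.0007
roller [344. 189.] 5381 [ 0.4767 -0.0205  0.0386] [3.4 0.1] 0.086 0.0061
```

View pics/w20.png

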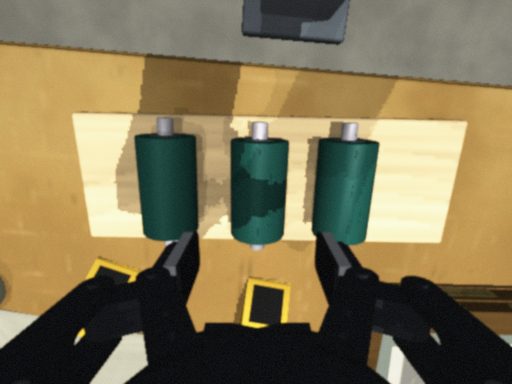

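Call:
apply_moves:
  rows:
    - [0, -0.005, 0.01, 0, -0.006, -0.114, -0.17]
    - [0, -0.01, 0, 0, 0, -0.114, -0.17]
    - [0, -0.01, 0, 0, 0, -0.114, -0.17]
    - [0, -0.01, 0, 0, 0, -0.114, -0.17]
    - [0, -0.01, 0, 0, 0, -0.114, -0.17]
    - [0, -0.01, 0, 0, 0, -0.114, -0.17]
    - [0, -0.01, 0, 0, 0, -0.114, -0.17]
    - [0, -0.01, 0, 0, 0, -0.114, -0.17]
    - [0.001, -0.01, 0, 0, 0, -0.114, -0.17]
    - [0.001, -0.01, 0, 0, 0, -0.114, -0.17]

```text
t: 20.08
position: [0.4829, -0.193, 0.1257]
tcp_rot: [3.141, 0.005, 2.078]
contact_force: [0.5, -0.6, -0.7]
grip_width: 0.0499
```

Call:
apply_moves:
  rows:
    - [0.001, -0.01, 0, 0, 0, -0.114, -0.17]
    - [0.001, -0.01, 0, 0, 0, -0.114, -0.17]
    - [0.001, -0.01, 0, 0, 0, -0.114, -0.17]
    - [0.001, -0.0085, 0, 0, 0, -0.114, -0.17]
    - [0, 0, -0.04, 0, 0, 0, -0.17]
    - [0, 0, -0.04, 0, 0, 0, -0.17]
    - [0, 0, -0.035, 0, 0, 0, -0.17]
    - [0, 0, -0.015, 0, 0, 0, -0.17]

```text
t: 20.75
position: [0.4843, -0.2297, -0.0084]
tcp_rot: [-3.136, 0.004, 1.628]
contact_force: [0.0, 1.0, -0.7]
grip_width: 0.05
```

```bash
python3 shot.py wrist w21;python3 - <<'E'
from h import *; from rig import robot
delta(robot,down(3.2),[.4896,-.2315,-.010])
E
```

```text
t 20.8 [ 0.4837 -0.2295 -0.0093] [-3.135e+00  3.000e-03  1.628e+00] [-1.3  0.5 -1.6] 0.0501
roller [284.   6.] 2806 [ 0.4848 -0.0978  0.0398] [3.2 0. ] 0.085 0.0003
roller [274. 160.] 29416 [ 0.4877 -0.1811  0.0387] [ 2.8 -0. ] 0.086 0.0005
t 20.8 q [-0.16  0.66  0.69  2.02 -0.64  0.69  1.  ] F [-1.3  0.5 -1.6] grip 0.0501
pos [ 0.4837 -0.2295 -0.0093] shift [ 0.0059 -0.002  -0.0007] rotvec [ 0.0035 -0.0068 -0.001 ] rows 1 each [ 0.0059 -0.002  -0.0007] [ 0.0035 -0.0068 -0.001 ]
```

Call:
apply_moves:
  rows:
    - [0.003, 0.005, 0, 0, 0, 0, -0.17]
    - [0.002, 0.004, 0, 0, 0, 0, -0.17]
    - [-0.0002, 0.003, 0, 0, 0, 0, -0.17]
    - [-0.0002, 0.004, 0, 0, 0, 0, -0.17]
    - [-0.0002, 0.004, 0, 0, 0, 0, -0.17]
    - [-0.0002, 0.004, 0, 0, 0, 0, -0.17]
    - [-0.0002, 0.004, 0, 0, 0, 0, -0.17]
    - [-0.0002, 0.003, 0, 0, 0, 0, -0.17]
    - [-0.0002, 0.003, 0, 0, 0, 0, -0.17]
    - [-0.0002, 0.002, 0, 0, 0, 0, -0.17]

```text
t: 21.63
position: [0.4909, -0.1946, -0.0033]
tcp_rot: [3.14, 0.005, 1.628]
contact_force: [-0.9, -0.1, -0.0]
grip_width: 0.05
```

Call:
apply_moves:
  rows:
    - [-0.0002, 0.0015, 0, 0, 0, 0, -0.17]
    - [-0.0002, 0.0015, 0, 0, 0, 0, -0.17]
    - [0, 0, 0, 0, 0, 0, -0.17]

```text
t: 21.88
position: [0.4904, -0.1919, -0.0033]
tcp_rot: [3.14, 0.005, 1.628]
contact_force: [-0.5, 0.1, -0.5]
grip_width: 0.0501
```

```bash
python3 shot.py wrist w22
```

```text
t 21.93 [ 0.4905 -0.1921 -0.0033] [3.14  0.005 1.628] [ 0.5  0.  -0.8] 0.0501
roller [256.  54.] 29800 [ 0.4847 -0.0981  0.0387] [3.2 0. ] 0.086 0.0006
roller [252. 185.] 25441 [ 0.4862 -0.1552  0.0387] [ 3.1 -0. ] 0.086 0.0005
```

View pics/w22.png

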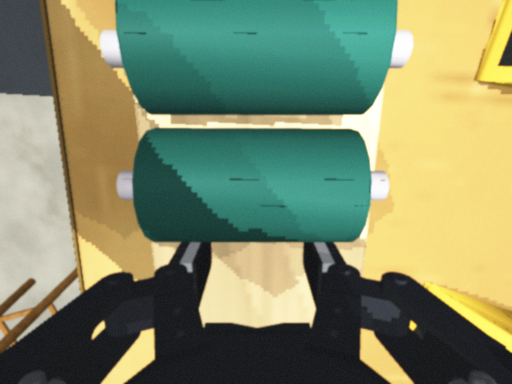

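Call:
apply_moves:
  rows:
    - [-0.0001, 0.0015, 0, 0, 0, 0, -0.17]
    - [-0.0001, 0.0015, 0, 0, 0, 0, -0.17]
    - [-0.0001, 0.001, 0, 0, 0, 0, -0.17]
    - [-0.0001, 0.001, 0, 0, 0, 0, -0.17]
    - [0, 0.001, 0, 0, 0, 0, -0.17]
    - [0, 0, 0, 0, 0, 0, -0.17]

```text
t: 22.43
position: [0.4902, -0.1861, -0.0032]
tcp_rot: [3.14, 0.006, 1.628]
contact_force: [0.1, 0.3, 0.4]
grip_width: 0.0501
```

```bash
python3 shot.py wrist w23
```

```text
t 22.48 [ 0.4902 -0.186  -0.0032] [3.14  0.005 1.628] [ 0.4  0.2 -0.5] 0.0502
roller [256.  60.] 32869 [ 0.4847 -0.0974  0.0387] [ 3.2 -0. ] 0.086 0.0006
roller [251. 185.] 25396 [ 0.4859 -0.1496  0.0387] [ 3.1 -0. ] 0.086 0.0005
```

Call:
apply_moves:
  rows:
    - [0, -0.003, 0.02, 0, -0.005, 0, -0.17]
    - [0, 0, 0.04, 0, 0, 0, -0.17]
    - [0, 0.01, 0.035, 0, 0, 0, -0.17]
    - [-0.003, 0.041, 0, 0, 0, 0, -0.17]
    - [-0.003, 0.041, 0, 0, 0, 0, -0.17]
    - [-0.003, 0.041, 0, 0, 0, 0, -0.17]
    - [-0.003, 0.041, 0, 0, 0, 0, -0.17]
    - [-0.003, 0.038, 0, 0, 0, 0, -0.17]
    - [0, 0.008, -0.02, 0, 0, 0, -0.17]
    - [0, 0, 0, 0, 0, 0, -0.17]

```text
t: 23.32
position: [0.4734, 0.0356, 0.0697]
tcp_rot: [3.138, 0.005, 1.636]
contact_force: [-2.2, -0.2, 0.7]
grip_width: 0.0498
```

```bash
python3 shot.py wrist w24
```

```text
t 23.37 [0.4739 0.0323 0.0708] [3.138 0.006 1.631] [-0.2 -1.3 -0.5] 0.05
roller [257. 276.] 6491 [ 0.4768 -0.0201  0.0386] [3.5 0. ] 0.074 0.0069
roller [248. 321.] 443 [ 0.4736 -0.0141  0.1009] [86.6 65.4] 0.176 0.0044
```

View pics/w24.png

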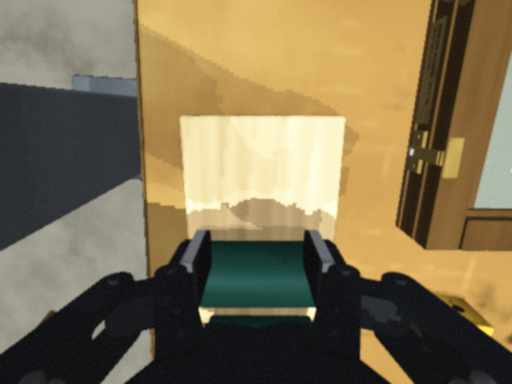

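Call:
apply_moves:
  rows:
    - [0, 0, -0.035, 0, -0.005, 0, -0.17]
    - [0, 0, -0.03, 0, 0, 0, -0.17]
    - [0, 0, -0.013, 0, 0, 0, -0.17]
    - [0, -0.005, 0, 0, 0, 0, -0.17]
    - [0, -0.005, 0, 0, 0, 0, -0.17]
    - [0.0002, -0.004, 0, 0, 0, 0, -0.17]
    - [0.0002, -0.004, 0, 0, 0, 0, -0.17]
    - [0.0002, -0.004, 0, 0, 0, 0, -0.17]
    - [0.0002, -0.004, 0, 0, 0, 0, -0.17]
    - [0.0002, -0.004, 0, 0, 0, 0, -0.17]

```text
t: 24.2
position: [0.4765, 0.0006, -0.0057]
tcp_rot: [3.129, 0.006, 1.628]
contact_force: [0.2, 0.3, 0.4]
grip_width: 0.0501
```

Call:
apply_moves:
  rows:
    - [0.0002, -0.003, 0, 0, 0, 0, -0.17]
    - [0.0002, -0.003, 0, 0, 0, 0, -0.17]
    - [0.0001, -0.002, 0, 0, 0, 0, -0.17]
    - [0.0001, -0.0015, 0, 0, 0, 0, -0.17]
    - [0, 0, 0, 0, 0, 0, -0.17]

```text
t: 24.62
position: [0.4768, -0.009, -0.0063]
tcp_rot: [3.13, 0.006, 1.627]
contact_force: [0.3, -0.1, 0.2]
grip_width: 0.0499
```

```bash
python3 shot.py wrist w25; python3 shot.py scene s25
```

```text
t 24.67 [ 0.4767 -0.0089 -0.0063] [3.13  0.006 1.627] [-0.4  0.9  0.5] 0.0499
roller [258. 307.] 3337 [ 0.4783 -0.0472  0.0392] [3.1 0.3] 0.05 0.0038
t 24.72 [ 0.4767 -0.0087 -0.0063] [3.13  0.006 1.627] [-0.6 -0.5  0.5] 0.05
roller [245. 245.] 1143 [ 0.4724 -0.1025  0.04  ] [-85.3  -0.7] 0.145 0.011
```

View pics/w25.png

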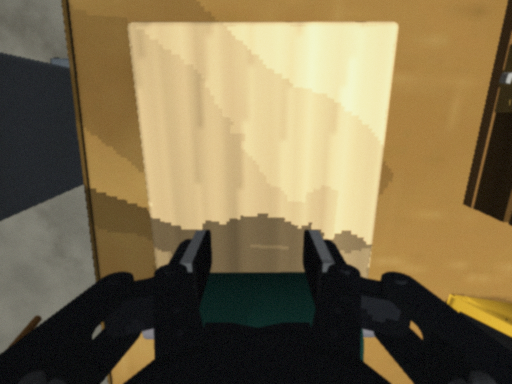

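Call:
apply_moves:
  rows:
    - [0, 0.003, 0.02, 0.005, 0, 0, -0.5]
    - [0, 0, 0.035, 0.005, 0, 0, -1]
    - [0.01, -0.005, 0.03, 0, 0, -0.112, -1]
    - [0.014, -0.006, 0.02, 0, 0, -0.112, -1]
    - [0.014, -0.006, 0.02, 0, 0, -0.112, -1]
    - [0.014, -0.006, 0.02, 0, 0, -0.112, -1]
    - [0.014, -0.006, 0, 0, 0, -0.112, -1]
    - [0.014, -0.006, 0, 0, 0, -0.112, -1]
    - [0.014, -0.006, 0, 0, 0, -0.112, -1]
    - [0.014, -0.006, 0, 0, 0, -0.112, -1]

```text
t: 25.55
position: [0.5853, -0.0525, 0.1387]
tcp_rot: [3.13, -0.004, 0.727]
contact_force: [0.7, 0.4, -0.2]
grip_width: 0.0855
```

Call:
apply_moves:
  rows:
    - [0.014, -0.006, 0, 0, 0, -0.112, -1]
    - [0.014, -0.006, 0, 0, 0, -0.112, -1]
    - [0.014, -0.006, 0, 0, 0, -0.112, -1]
    - [0.014, -0.006, 0, 0, 0, -0.112, -1]
    - [0.014, -0.004, 0, 0, 0, -0.112, -1]
    - [0.014, 0, 0, 0, 0, -0.112, -1]
    - [0, 0, 0, 0, 0, 0, -1]

```text
t: 26.13
position: [0.6705, -0.0802, 0.1378]
tcp_rot: [3.128, -0.004, 0.055]
contact_force: [-0.5, 1.5, -0.6]
grip_width: 0.0853
```

```bash
python3 shot.py wrist w26; python3 shot.py top t26
```

```text
t 26.18 [ 0.6691 -0.0807  0.1378] [ 3.128e+00 -3.000e-03  6.100e-02] [-0.5  1.3  0. ] 0.0853
roller [267. 316.] 2164 [ 0.6106 -0.0921  0.1257] [ 6.5 47.3] 0.264 0.0249
t 26.23 [ 0.6683 -0.0808  0.138 ] [ 3.129e+00 -2.000e-03  6.300e-02] [0.2 0.2 0.6] 0.0854
roller [267. 243.] 1262 [ 0.4839 -0.0976  0.0407] [-87.2  -0. ] 0.144 0.0098
```

View pics/w26.png

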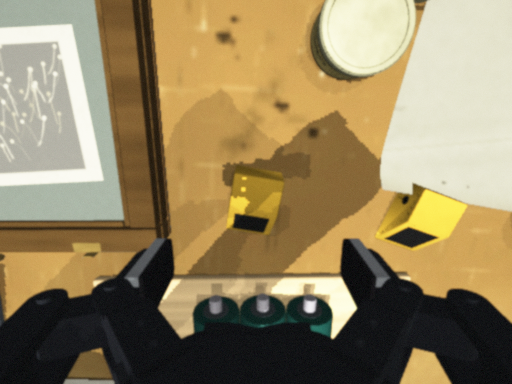

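```bash
cat > wd.py <<'E'
import sys; from h import *
def wedge(f,zb=0.0):
    c=load(f+".npz"); P=cloud(c); h=cv2.cvtColor(c["image"],cv2.COLOR_RGB2HSV)
    y=cv2.inRange(h,(20,140,70),(34,255,255)); ok=(P[...,2]>zb+.036)&(P[...,2]<zb+.045)&(c["depth"]>0)
    k,l,st,ce=cv2.connectedComponentsWithStats(((y>0)&ok).astype(np.uint8))
    for i in range(1,k):
        if st[i,4]>80:
            Q=P[l==i]; r=cv2.minAreaRect((Q[:,:2]*1000).astype(np.float32)); (cx,cy),(w,hh),an=r
            print(f,"px",ce[i].round(0),st[i,4],"centre",round(cx,1),round(cy,1),"size",round(w,1),round(hh,1),"ang",round(an,1),"z",np.median(Q[:,2]).round(4))
if __name__=="__main__": wedge(sys.argv[1],float(sys.argv[2]) if len(sys.argv)>2 else 0.)
E
python3 wd.py w26
python3 - <<'E'
from h import *
c=load("w26.npz")
im=c["image"][150:345,180:480,::-1]; cv2.imwrite("pics/w26z.png",cv2.resize(im,None,fx=2.6,fy=2.6,interpolation=cv2.INTER_NEAREST))
E
```

```text
w26 px [255. 195.] 2068 centre 659.1 -81.1 size 50.0 43.7 ang 83.2 z 0.0408
w26 px [434. 213.] 1971 centre 649.4 -263.7 size 50.4 43.5 ang 72.2 z 0.0407
```

View pics/w26z.png

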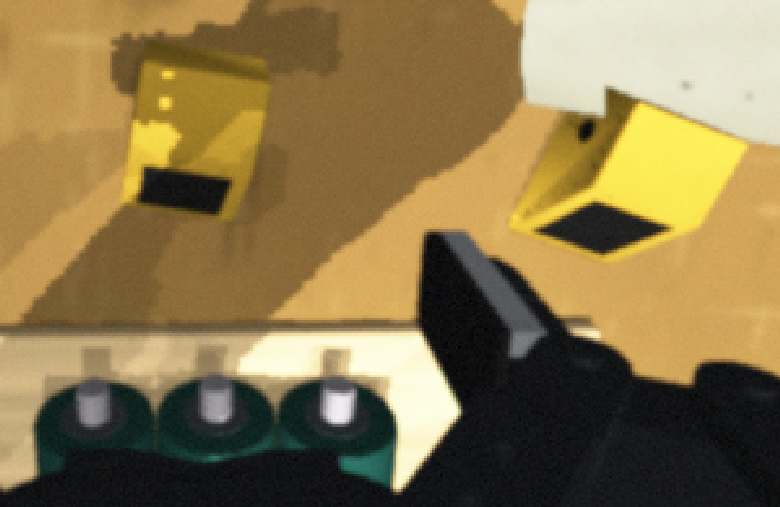

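Call:
apply_moves:
  rows:
    - [-0.006, 0, -0.02, 0.006, 0, -0.09, -1]
    - [-0.005, 0, -0.03, 0.006, 0, -0.09, -1]
    - [0, 0, -0.035, 0, 0, 0, -1]
    - [0, 0, -0.035, 0, 0, 0, -1]
    - [0, 0, -0.03, 0, 0, 0, -1]
    - [0, 0, -0.01, 0, 0, 0, -1]
    - [0, 0, 0, 0, 0, 0, -0.5]

```text
t: 26.82
position: [0.6556, -0.08, -0.0232]
tcp_rot: [-3.141, 0.001, -0.119]
contact_force: [-0.3, -0.6, -0.1]
grip_width: 0.0754
```

```bash
python3 shot.py wrist w27;python3 - <<'E'
from h import *; from rig import robot
delta(robot,down(-96.8),[.657,-.081,-.024])
E
python3 wd.py w27
```

```text
t 26.87 [ 0.657  -0.0807 -0.021 ] [-3.141e+00 -3.000e-03 -1.190e-01] [ 0.3 -0.2  0.6] 0.0684
t 26.87 q [-0.57  0.99  1.02  1.72 -0.99  1.03 -0.87] F [ 0.3 -0.2  0.6] grip 0.0684
pos [ 0.657  -0.0807 -0.021 ] shift [-0.     -0.0003 -0.003 ] rotvec [0.0002 0.0026 0.0008] rows 1 each [-0.     -0.0003 -0.003 ] [0.0002 0.0026 0.0008]
w27 px [257. 266.] 10129 centre 659.4 -81.5 size 50.1 43.9 ang 83.0 z 0.0409
```

View pics/w27.png

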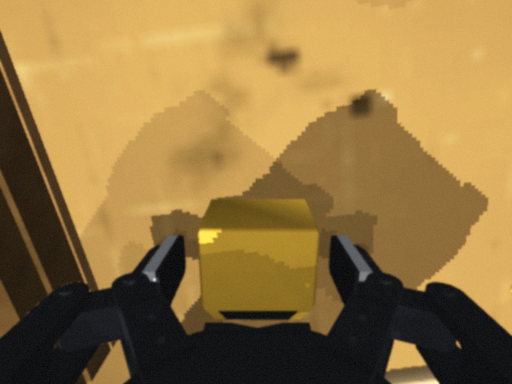

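Call:
apply_moves:
  rows:
    - [0, 0, -0.002, 0, 0, 0, 0]
    - [0, 0, 0, 0, 0, 0, 1]
    - [0, 0, 0, 0, 0, 0, 1]
    - [0, 0, 0, 0, 0, 0, 1]
    - [0, 0, 0, 0, 0, 0, 1]
    - [0, 0, 0.01, 0, 0, 0, 1]
    - [0, 0, 0.03, 0, 0, 0, 1]
    - [0, 0, 0.03, 0, 0, 0, 1]

```text
t: 27.53
position: [0.6566, -0.0804, 0.0472]
tcp_rot: [3.141, -0.001, -0.121]
contact_force: [0.8, 0.1, -2.5]
grip_width: 0.0491
```

```bash
python3 shot.py wrist w28;python3 wd.py w28 .06
python3 - <<'E'
from h import *; from rig import robot
delta(robot,down(3.3),[.4712,.07,.12])
E
```

```text
t 27.58 [ 0.66   -0.0822  0.0544] [ 3.141 -0.01  -0.121] [ 1.8 -2.4  2.7] 0.0493
roller [385. 362.] 577 [ 0.5775 -0.1205  0.0868] [21.4 38.1] 0.172 0.0028
w28 px [257. 225.] 858 centre 678.3 -83.8 size 49.5 2.0 ang 82.2 z 0.1007
t 27.58 q [-0.6   0.91  1.1   1.69 -0.9   1.12 -0.93] F [ 1.8 -2.4  2.7] grip 0.0493
pos [ 0.66   -0.0822  0.0544] shift [-0.1888  0.1522  0.0656] rotvec [-0.0069  0.0088  1.7494] rows 15 each [-0.0126  0.0101  0.0044] [-0.0005  0.0006  0.1166]
```

View pics/w28.png

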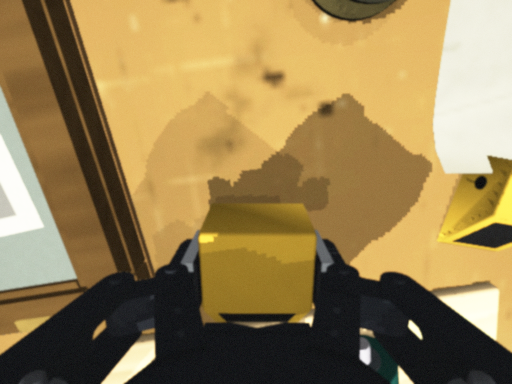

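Call:
apply_moves:
  rows:
    - [-0.006, 0.004, 0.015, 0, 0.005, 0.117, 1]
    - [-0.012, 0.009, 0.005, 0, 0.004, 0.117, 1]
    - [-0.013, 0.009, 0, 0, 0, 0.117, 1]
    - [-0.013, 0.009, 0, 0, 0, 0.117, 1]
    - [-0.013, 0.009, 0, 0, 0, 0.117, 1]
    - [-0.013, 0.009, 0, 0, 0, 0.117, 1]
    - [-0.013, 0.009, 0, 0, 0, 0.117, 1]
    - [-0.013, 0.009, 0, 0, 0, 0.117, 1]
    - [-0.013, 0.009, 0, 0, 0, 0.117, 1]
    - [-0.013, 0.009, 0, 0, 0, 0.117, 1]

```text
t: 28.42
position: [0.5351, 0.0046, 0.0674]
tcp_rot: [3.141, 0.005, 1.055]
contact_force: [-0.2, -0.1, -2.2]
grip_width: 0.0491
```

Call:
apply_moves:
  rows:
    - [-0.013, 0.009, 0, 0, 0, 0.117, 1]
    - [-0.013, 0.009, 0, 0, 0, 0.117, 1]
    - [-0.013, 0.009, 0, 0, 0, 0.117, 1]
    - [-0.013, 0.009, 0, 0, 0, 0.117, 1]
    - [-0.013, 0.009, 0, 0, 0, 0.113, 1]
    - [-0.005, 0.004, 0, 0, 0, 0, 1]
    - [0, 0, 0, 0, 0, 0, 1]

```text
t: 29.0
position: [0.4648, 0.0543, 0.0672]
tcp_rot: [-3.141, 0.004, 1.628]
contact_force: [0.4, -0.4, -2.9]
grip_width: 0.0493
```

```bash
python3 shot.py wrist w29
python3 - <<'E'
from h import *; from rig import robot
delta(robot,down(3.3),[.474,.045,-.009])
E
```

```text
t 29.05 [0.466  0.0536 0.0673] [3.14  0.004 1.627] [-0.  -0.2 -3.1] 0.049
t 29.05 q [-0.87  0.43  0.83  2.15 -0.46  0.75  0.31] F [-0.  -0.2 -3.1] grip 0.049
pos [0.466  0.0536 0.0673] shift [ 0.008  -0.0086 -0.0763] rotvec [0.0044 0.0013 0.0012] rows 2 each [ 0.004  -0.0043 -0.0382] [0.0022 0.0007 0.0006]
```

View pics/w29.png

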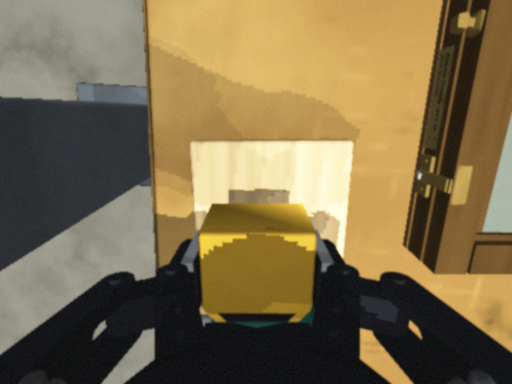

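Call:
apply_moves:
  rows:
    - [0.004, -0.004, -0.02, 0.004, 0, 0, 1]
    - [0.003, -0.002, -0.025, 0, 0, 0, 1]
    - [0, 0, -0.02, 0, 0, 0, 1]
    - [0, 0, -0.009, 0, 0, 0, 1]
    - [0, 0, 0, 0, 0, 0, 1]

```text
t: 29.47
position: [0.473, 0.0459, -0.0083]
tcp_rot: [-3.141, 0.003, 1.627]
contact_force: [0.6, -1.4, -2.5]
grip_width: 0.0489
```

Call:
apply_moves:
  rows:
    - [0, 0, -0.0015, 0, 0, 0, 1]
    - [0, 0, -0.001, 0, 0, 0, 1]
    - [0, 0, 0, 0, 0, 0, 1]

```text
t: 29.72
position: [0.4734, 0.0471, -0.0094]
tcp_rot: [3.14, 0.002, 1.63]
contact_force: [-0.2, -0.8, -1.7]
grip_width: 0.0492
```

Call:
apply_moves:
  rows:
    - [0, 0, -0.001, 0, 0, 0, 1]
    - [0, 0, -0.0008, 0, 0, 0, 1]
    - [0, 0, 0, 0, 0, 0, 1]

```text
t: 29.97
position: [0.4734, 0.0473, -0.0096]
tcp_rot: [3.14, -0.001, 1.63]
contact_force: [-6.1, -0.2, 26.6]
grip_width: 0.0491
```

Call:
apply_moves:
  rows:
    - [0, 0, 0.0008, 0, 0.002, 0, 1]
    - [0.0002, -0.005, 0, 0, 0, 0, 1]
    - [0.0003, -0.005, 0, 0, 0, 0, 1]
    - [0.0003, -0.005, 0, 0, 0, 0, 1]
    - [0.0003, -0.004, 0, 0, 0, 0, 1]
    - [0.0002, -0.003, 0, 0, 0, 0, 1]
    - [0.0002, -0.002, 0, 0, 0, 0, 1]
    - [0, 0, 0, 0, 0, 0, 1]

```text
t: 30.63
position: [0.476, 0.0249, -0.0095]
tcp_rot: [3.14, -0.001, 1.631]
contact_force: [0.3, 4.7, 9.7]
grip_width: 0.0489
```

```bash
python3 shot.py scene s30; python3 shot.py top t30
python3 - <<'E'
from h import *
a=load("s30.npz")["image"][200:290,180:310,::-1]; b=load("t30.npz")["image"][205:275,190:330,::-1]
A=cv2.resize(a,(585,405),interpolation=cv2.INTER_CUBIC); cv2.imwrite("pics/s30z.png",A); cv2.imwrite("pics/t30z.png",cv2.resize(b,None,fx=5,fy=5,interpolation=cv2.INTER_CUBIC))
E
```

```text
t 30.68 [ 0.476   0.0249 -0.0095] [ 3.140e+00 -1.000e-03  1.631e+00] [ 1.1  4.4 10.5] 0.0492
roller [245. 245.] 1144 [ 0.473  -0.1022  0.04  ] [-86.   -0.4] 0.145 0.011
t 30.73 [ 0.476   0.0249 -0.0095] [ 3.140e+00 -1.000e-03  1.631e+00] [0.1 4.1 9.8] 0.0491
roller [268. 243.] 1229 [ 0.4844 -0.0977  0.041 ] [-85.6  -0.2] 0.144 0.0097
```

View pics/s30z.png

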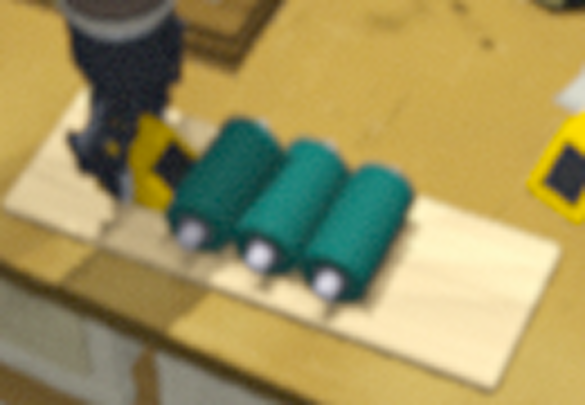

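View pics/t30z.png

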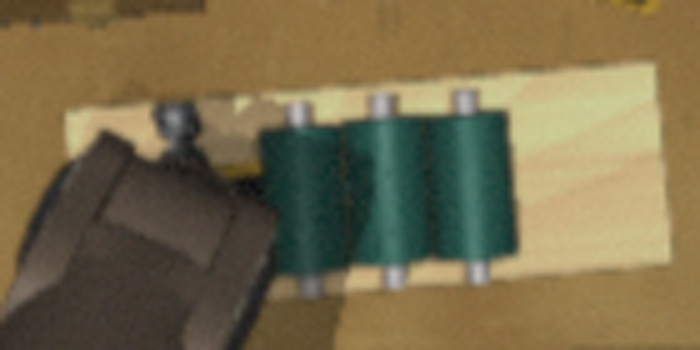

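Call:
apply_moves:
  rows:
    - [0.0001, -0.002, 0.0004, 0, 0, 0, 1]
    - [0.0001, -0.0015, 0, 0, 0, 0, 1]
    - [0, -0.001, 0, 0, 0, 0, 1]
    - [0, 0, 0, 0, 0, 0, 1]

```text
t: 31.07
position: [0.4756, 0.0203, -0.0095]
tcp_rot: [3.141, -0.001, 1.631]
contact_force: [-1.1, 7.5, 9.4]
grip_width: 0.0494
```

```bash
python3 shot.py scene s31
python3 - <<'E'
from h import *
for f in("s30","s31"):
    c=load(f+".npz"); P=cloud(c)
    h=cv2.cvtColor(c["image"],cv2.COLOR_RGB2HSV); g,y=masks(c)
    # journals: bright grey near x ends
    m=cv2.inRange(h,(0,0,120),(180,70,255)); m[:225]=0; m[275:]=0; m[:,:210]=0; m[:,265:]=0
    k,l,st,ce=cv2.connectedComponentsWithStats(m)
    print(f,[(ce[i].round(1),st[i,4]) for i in range(1,k) if st[i,4]>6])
a=load("s31.npz")["image"][200:290,180:310,::-1]; cv2.imwrite("pics/s31z.png",cv2.resize(a,(585,405),interpolation=cv2.INTER_CUBIC))
E
```

```text
t 31.12 [ 0.4756  0.0204 -0.0095] [ 3.141e+00 -1.000e-03  1.632e+00] [-1.   6.4  8.1] 0.0493
roller [245. 245.] 1147 [ 0.4735 -0.1025  0.0397] [-86.   -0.3] 0.145 0.011
s30 [(array([252.4, 232.3]), np.int32(10)), (array([221.4, 252.4]), np.int32(25)), (array([236.6, 257.1]), np.int32(36)), (array([230.9, 261.6]), np.int32(7)), (array([252. , 263.3]), np.int32(38)), (array([243.9, 266.1]), np.int32(16)), (array([261.1, 272. ]), np.int32(30))]
s31 [(array([252. , 231.9]), np.int32(8)), (array([221.5, 252.6]), np.int32(26)), (array([236.8, 257.1]), np.int32(36)), (array([231.4, 262.1]), np.int32(10)), (array([252.1, 263.5]), np.int32(36)), (array([243.8, 266.2]), np.int32(17)), (array([261.2, 271.8]), np.int32(30))]
```

View pics/s31z.png

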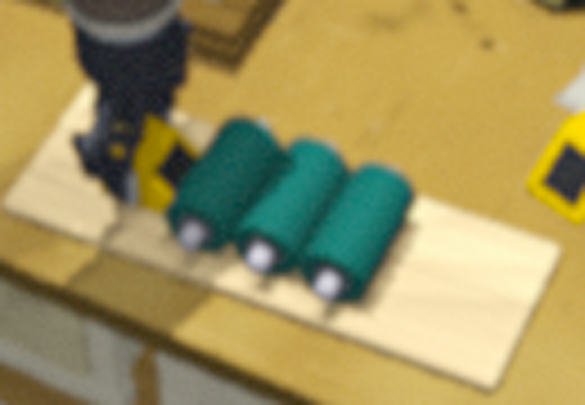

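Call:
apply_moves:
  rows:
    - [0, 0, 0.0005, 0, 0, 0, 1]
    - [0, 0, 0, 0, 0, 0, 0.1]
    - [0, 0, 0, 0, 0, 0, -0.4]
    - [0, 0, 0, 0, 0, 0, -0.6]
    - [0, 0, 0, 0, 0, 0, -0.6]
    - [0, 0, 0.02, 0, 0, 0, -0.6]
    - [0, 0, 0.035, 0, 0, 0, -0.6]
    - [0, 0, 0.035, 0, 0, 0, -0.6]
    - [0, 0, 0.035, 0, 0, 0, -0.6]
    - [0, 0, 0, 0, 0, 0, -0.6]

```text
t: 31.95
position: [0.4775, 0.018, 0.12]
tcp_rot: [3.136, 0.0, 1.629]
contact_force: [1.6, -0.4, 0.2]
grip_width: 0.0681
```

```bash
python3 shot.py wrist w32; python3 wd.py w32 .012
```

```text
t 32.0 [0.4763 0.0188 0.1177] [ 3.138 -0.     1.63 ] [ 0.6  0.2 -0.5] 0.0681
roller [256. 276.] 8908 [ 0.4824 -0.0563  0.0442] [-1.5  3.4] 0.089 0.0216
w32 px [410. 125.] 483 centre 599.2 82.8 size 18.3 27.6 ang 3.7 z 0.051
w32 px [253. 190.] 2623 centre 474.8 19.1 size 49.2 43.8 ang 3.2 z 0.0528
```

View pics/w32.png

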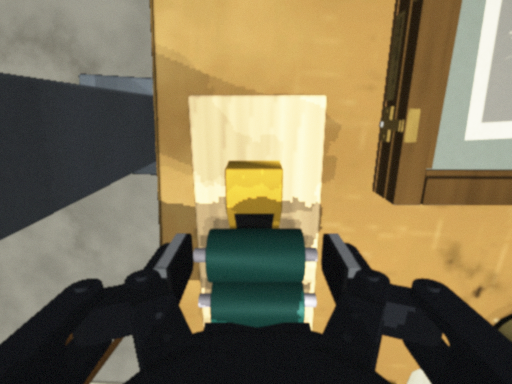

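Call:
apply_moves:
  rows:
    - [0.0156, -0.0256, 0.002, 0, 0, 0.109, -1]
    - [0.0156, -0.0256, 0.001, 0, 0, 0.109, -1]
    - [0.0156, -0.0256, 0.001, 0, 0, 0.109, -1]
    - [0.0156, -0.0256, 0.001, 0, 0, 0.109, -1]
    - [0.0156, -0.0256, 0.001, 0, 0, 0.109, -1]
    - [0.0156, -0.0256, 0.001, 0, 0, 0.109, -1]
    - [0.0156, -0.0256, 0.001, 0, 0, 0.109, -1]
    - [0.0156, -0.0256, 0.001, 0, 0, 0.109, -1]
    - [0.0156, -0.0256, 0.001, 0, 0, 0.109, -1]
    - [0.0156, -0.0256, 0, 0, 0, 0.109, -1]

```text
t: 32.83
position: [0.6301, -0.2384, 0.1232]
tcp_rot: [-3.14, -0.001, 2.725]
contact_force: [0.6, 0.6, 0.1]
grip_width: 0.0855
```

Call:
apply_moves:
  rows:
    - [0.0156, -0.0256, 0, 0, 0, 0.109, -1]
    - [0, 0, 0, 0, 0, 0, -1]
    - [0, 0, 0, 0, 0, 0, -1]

```text
t: 33.08
position: [0.6447, -0.2652, 0.1228]
tcp_rot: [-3.139, -0.001, 2.826]
contact_force: [-0.0, -0.1, -0.4]
grip_width: 0.0854
```

```bash
python3 shot.py wrist w33; python3 wd.py w33
python3 - <<'E'
from h import *; from rig import robot
delta(robot,down(72.2),[.6475,-.2631,-.0235])
E
```

```text
t 33.13 [ 0.6448 -0.2632  0.123 ] [-3.140e+00 -2.000e-03  2.827e+00] [0.2 0.3 0.1] 0.0854
roller [336.   7.] 614 [ 0.5231 -0.1506  0.0385] [ -8.1 -24.3] 0.014 0.0011
w33 px [259. 192.] 2328 centre 648.1 -265.4 size 49.8 43.7 ang 74.2 z 0.0408
t 33.13 q [-0.    0.65  0.51  1.51 -0.34  1.07  1.84] F [0.2 0.3 0.1] grip 0.0854
pos [ 0.6448 -0.2632  0.123 ] shift [ 2.700e-03  1.000e-04 -1.465e-01] rotvec [ 0.0006 -0.0021  0.0043] rows 4 each [ 0.0007  0.     -0.0366] [ 0.0002 -0.0005  0.0011]
```

View pics/w33.png

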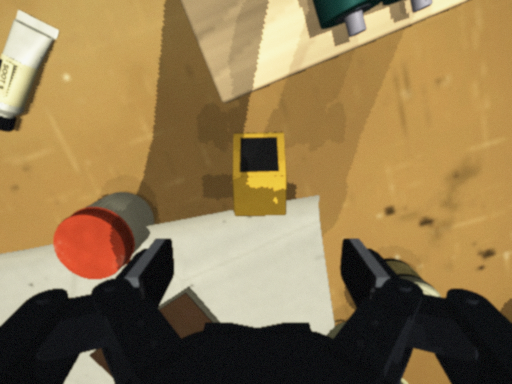

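Call:
apply_moves:
  rows:
    - [0.001, -0.0015, -0.03, 0, 0, 0.035, -1]
    - [0, 0, -0.038, 0, 0, 0, -1]
    - [0, 0, -0.038, 0, 0, 0, -1]
    - [0, 0, -0.03, 0, 0, 0, -1]
    - [0, 0, -0.009, 0, 0, 0, -0.6]
    - [0, 0, 0, 0, 0, 0, -0.4]

```text
t: 33.63
position: [0.6446, -0.2617, -0.0232]
tcp_rot: [-3.141, -0.005, 2.865]
contact_force: [-0.0, 0.6, 0.5]
grip_width: 0.0639
```

```bash
python3 shot.py wrist w34; python3 wd.py w34
python3 - <<'E'
from h import *; from rig import robot
delta(robot,down(74.2),[.6462,-.2649,-.0225])
E
```

```text
t 33.68 [ 0.6463 -0.263  -0.0205] [-3.140e+00 -1.000e-03  2.865e+00] [0.4 0.1 0.4] 0.0595
w34 px [253. 282.] 9132 centre 647.3 -264.8 size 50.1 42.3 ang 73.0 z 0.0408
t 33.68 q [ 0.05  0.81  0.42  1.59 -0.41  0.84  1.93] F [0.4 0.1 0.4] grip 0.0595
pos [ 0.6463 -0.263  -0.0205] shift [-0.0001 -0.0019 -0.002 ] rotvec [ 0.001  -0.0014  0.0009] rows 1 each [-0.0001 -0.0019 -0.002 ] [ 0.001  -0.0014  0.0009]
```

View pics/w34.png

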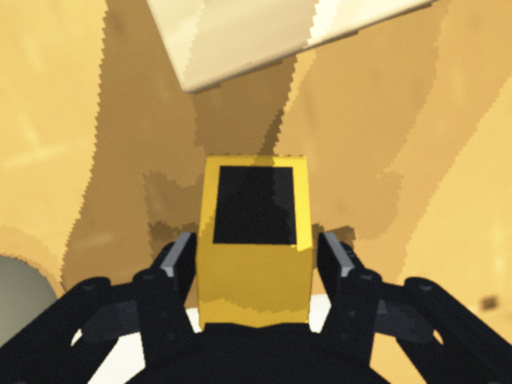

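Call:
apply_moves:
  rows:
    - [0, -0.0015, -0.0015, 0, 0, -0.01, 0]
    - [0, 0, 0, 0, 0, 0, 1]
    - [0, 0, 0, 0, 0, 0, 1]
    - [0, 0, 0, 0, 0, 0, 1]
    - [0, 0, 0, 0, 0, 0, 1]
    - [0, 0, 0, 0, 0, 0, 1]

```text
t: 34.18
position: [0.6485, -0.2663, -0.0189]
tcp_rot: [-3.14, 0.005, 2.854]
contact_force: [-1.0, 0.1, 7.3]
grip_width: 0.0494
```

```bash
python3 shot.py wrist w35; python3 wd.py w35
python3 - <<'E'
from h import *; from rig import robot
delta(robot,down(3.3),[.4925,-.255,.06])
E
```

```text
t 34.23 [ 0.6485 -0.2663 -0.0189] [-3.14   0.005  2.854] [-0.8  0.4  7.7] 0.0498
w35 px [257. 272.] 9463 centre 647.9 -266.9 size 50.1 44.0 ang 71.2 z 0.0408
t 34.23 q [ 0.05  0.81  0.43  1.59 -0.41  0.83  1.92] F [-0.8  0.4  7.7] grip 0.0498
pos [ 0.6485 -0.2663 -0.0189] shift [-0.156   0.0113  0.0789] rotvec [ 0.0049  0.0021 -1.2258] rows 10 each [-0.0156  0.0011  0.0079] [ 0.0005  0.0002 -0.1226]
```

Call:
apply_moves:
  rows:
    - [0, 0, 0.02, 0, 0, 0, 1]
    - [0, 0, 0.03, 0, 0, -0.1, 1]
    - [-0.01, 0.002, 0.03, 0, 0, -0.12, 1]
    - [-0.018, 0.002, 0, 0, 0, -0.12, 1]
    - [-0.018, 0.002, 0, 0, 0, -0.12, 1]
    - [-0.018, 0.002, 0, 0, 0, -0.12, 1]
    - [-0.018, 0.002, 0, 0, 0, -0.12, 1]
    - [-0.018, 0.002, 0, 0, 0, -0.12, 1]
    - [-0.018, 0.002, 0, 0, 0, -0.12, 1]
    - [-0.018, 0.002, 0, 0, 0, -0.12, 1]

```text
t: 35.07
position: [0.5105, -0.2496, 0.0593]
tcp_rot: [-3.141, 0.001, 1.788]
contact_force: [0.5, 0.4, -2.4]
grip_width: 0.049
```

Call:
apply_moves:
  rows:
    - [-0.018, 0.002, 0, 0, 0, -0.12, 1]
    - [-0.003, 0.001, 0, 0, 0, -0.046, 1]
    - [0, 0, 0, 0, 0, 0, 1]

```text
t: 35.32
position: [0.489, -0.2464, 0.0592]
tcp_rot: [-3.14, 0.001, 1.625]
contact_force: [0.3, -0.0, -2.0]
grip_width: 0.0489
```

```bash
python3 shot.py wrist w36; python3 wd.py w36 .078
python3 - <<'E'
from h import *; from rig import robot
delta(robot,down(3.3),[.4914,-.247,-.003])
E
```

```text
t 35.37 [ 0.4902 -0.2465  0.0592] [-3.141e+00  1.000e-03  1.630e+00] [-0.3  0.2 -1.9] 0.0493
roller [262.  55.] 17855 [ 0.4863 -0.151   0.0389] [3.3 0. ] 0.086 0.0023
w36 px [257. 273.] 9620 centre 489.0 -247.5 size 50.1 44.8 ang 1.7 z 0.1189
t 35.37 q [-0.23  0.59  0.83  1.96 -0.58  0.84  0.98] F [-0.3  0.2 -1.9] grip 0.0493
pos [ 0.4902 -0.2465  0.0592] shift [ 0.0012 -0.0005 -0.0622] rotvec [ 0.0012 -0.0005 -0.0011] rows 2 each [ 0.0006 -0.0002 -0.0311] [ 0.0006 -0.0002 -0.0006]
```

View pics/w36.png

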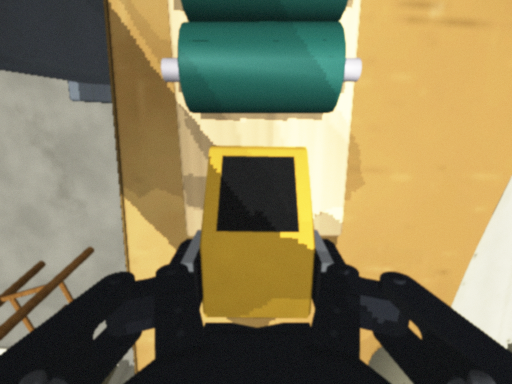

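Call:
apply_moves:
  rows:
    - [0.0035, 0, -0.02, 0, 0, 0.026, 1]
    - [0, 0, -0.02, 0, 0, 0, 1]
    - [0, 0, -0.015, 0, 0, 0, 1]
    - [0, 0, -0.008, 0, 0, 0, 1]
    - [0, 0, 0, 0, 0, 0, 1]

```text
t: 35.78
position: [0.4934, -0.2464, -0.0056]
tcp_rot: [-3.138, 0.0, 1.656]
contact_force: [0.1, 0.9, -2.2]
grip_width: 0.0494
```

Call:
apply_moves:
  rows:
    - [0, 0, -0.0012, 0, 0, 0, 1]
    - [0, 0, -0.001, 0, 0, 0, 1]
    - [0, 0, 0, 0, 0, 0, 1]

```text
t: 36.03
position: [0.4941, -0.2471, -0.0058]
tcp_rot: [-3.141, 0.002, 1.655]
contact_force: [-0.6, 0.1, -2.0]
grip_width: 0.0491
```

Call:
apply_moves:
  rows:
    - [0, 0, -0.0008, 0, 0, 0, 1]
    - [0, 0, -0.0008, 0, 0, 0, 1]
    - [0, 0, 0, 0, 0, 0, 1]

```text
t: 36.28
position: [0.4941, -0.2469, -0.007]
tcp_rot: [-3.142, 0.001, 1.655]
contact_force: [-1.0, 1.6, 7.7]
grip_width: 0.0494
```

```bash
python3 shot.py wrist w37; python3 wd.py w37 .012
```

```text
t 36.33 [ 0.4941 -0.2469 -0.007 ] [-3.142e+00  1.000e-03  1.655e+00] [-0.5  2.1  8.3] 0.049
roller [258.  53.] 30124 [ 0.4862 -0.1523  0.0387] [ 3.1 -0.1] 0.086 0.0006
w37 px [257. 273.] 9601 centre 494.4 -247.6 size 50.7 45.7 ang 3.4 z 0.0528
```

View pics/w37.png

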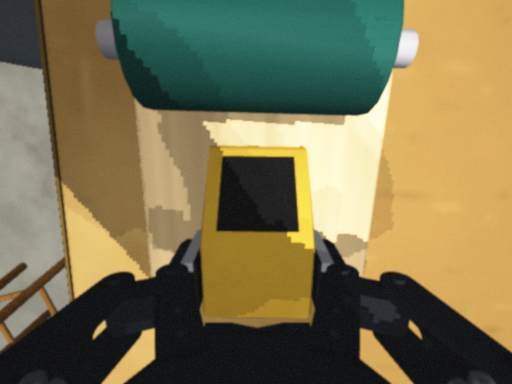

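Call:
apply_moves:
  rows:
    - [-0.001, 0.003, 0.0004, 0, 0, 0, 1]
    - [-0.001, 0.004, 0, 0, 0, 0, 1]
    - [-0.0002, 0.004, 0, 0, 0, 0, 1]
    - [-0.0002, 0.004, 0, 0, 0, 0, 1]
    - [-0.0002, 0.004, 0, 0, 0, 0, 1]
    - [-0.0002, 0.003, 0, 0, 0, 0, 1]
    - [-0.0002, 0.002, 0, 0, 0, 0, 1]
    - [-0.0001, 0.0015, 0, 0, 0, 0, 1]
    - [0, 0, 0, 0, 0, 0, 1]

```text
t: 37.08
position: [0.4913, -0.222, -0.007]
tcp_rot: [3.141, 0.003, 1.654]
contact_force: [0.0, -3.5, 6.4]
grip_width: 0.0494
```

```bash
python3 shot.py wrist w38; python3 wd.py w38 .012
```

```text
t 37.13 [ 0.4913 -0.222  -0.007 ] [3.141e+00 3.000e-03 1.654e+00] [ 0.5 -3.7  7.2] 0.0493
roller [261.  85.] 44209 [ 0.4865 -0.1504  0.0389] [3.9 0.1] 0.086 0.0033
w38 px [257. 273.] 9616 centre 491.6 -223.5 size 50.7 44.5 ang 3.8 z 0.0528
```

View pics/w38.png

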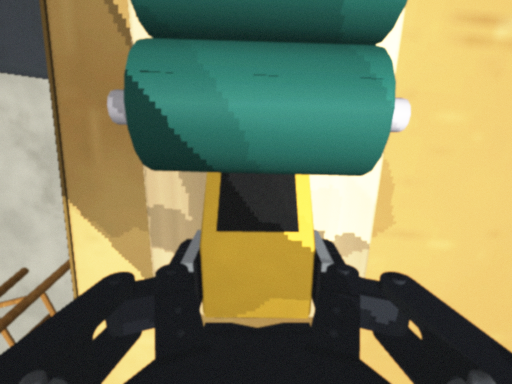

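Call:
apply_moves:
  rows:
    - [-0.0001, 0.0015, 0.0002, 0, 0, 0, 1]
    - [-0.0001, 0.0015, 0, 0, 0, 0, 1]
    - [-0.0001, 0.001, 0, 0, 0, 0, 1]
    - [0, 0.001, 0, 0, 0, 0, 1]
    - [0, 0, 0, 0, 0, 0, 1]

```text
t: 37.55
position: [0.4908, -0.2176, -0.007]
tcp_rot: [-3.141, 0.004, 1.654]
contact_force: [1.7, -5.6, 5.1]
grip_width: 0.0493
```

```bash
python3 shot.py wrist w39; python3 wd.py w39 .012;  python3 shot.py scene s39;python3 - <<'E'
from h import *
a=load("s39.npz")["image"][200:290,180:310,::-1]; cv2.imwrite("pics/s39z.png",cv2.resize(a,(585,405),interpolation=cv2.INTER_CUBIC))
E
```

```text
t 37.6 [ 0.4907 -0.2176 -0.007 ] [-3.141  0.004  1.654] [ 1.1 -5.1  6.6] 0.0492
roller [262.  89.] 46379 [ 0.4866 -0.1489  0.0392] [4.5 0.3] 0.087 0.0046
w39 px [257. 273.] 9613 centre 491.0 -218.9 size 50.5 44.6 ang 4.1 z 0.0528
t 37.65 [ 0.4908 -0.2176 -0.007 ] [-3.141  0.004  1.654] [ 0.9 -5.6  5.2] 0.0494
roller [246. 245.] 1164 [ 0.4732 -0.1047  0.0402] [-86.7   0.1] 0.147 0.0127
```

View pics/w39.png

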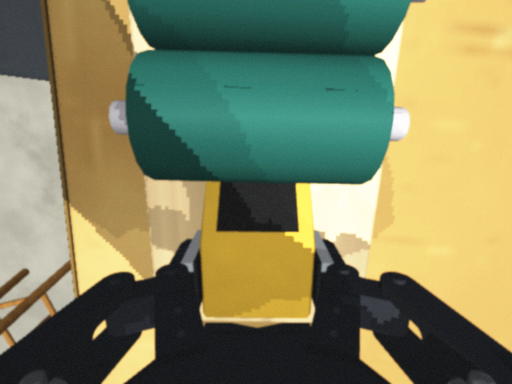

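View pics/s39z.png

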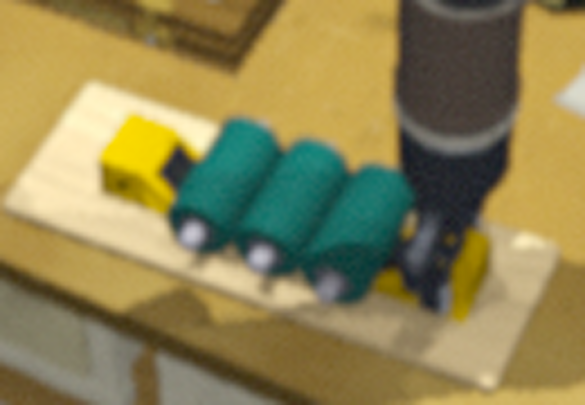

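```bash
cat > rf.py <<'E'
import sys; from h import *
c=load(sys.argv[1]+".npz"); P=cloud(c); g,_=masks(c); Q=P[g>0]; Q=Q[(Q[:,2]>.03)&(Q[:,2]<.07)]
yb=Q@np.array([-.0598,.9982,0])
for lo,hi in ((-.205,-.162),(-.150,-.112),(-.098,-.058)) if len(sys.argv)<3 else eval(sys.argv[2]):
    pass
# split at the gaps: iterate nominal axes
ax=[float(v) for v in sys.argv[2:]]
for a in ax:
    q=Q[abs(yb-a)<.024]
    if len(q)>150:
        r=cyl(q); print("roller",r[0].round(4),r[1].round(1),"yb",round(float(r[0]@np.array([-.0598,.9982,0])),4),len(q),r[2].round(3),r[3].round(4))
E
sed -i '/^for lo,hi/,/^    pass/d' rf.py
python3 rf.py w39 -.179 -.127; python3 rf.py w38 -.180 -.128; python3 rf.py w37 -.181; python3 rf.py w23 -.178 -.126
```

```text
roller [ 0.4861 -0.1519  0.0387] [3.3 0. ] yb -0.1807 32274 0.086 0.0005
roller [ 0.4849 -0.099   0.0395] [ 3.1 -0.4] yb -0.1279 9141 0.086 0.0006
roller [ 0.4861 -0.1525  0.0387] [ 3.2 -0. ] yb -0.1812 33090 0.086 0.0005
roller [ 0.485  -0.0992  0.0401] [3.5 0.3] yb -0.128 6245 0.086 0.0006
roller [ 0.4862 -0.1523  0.0387] [ 3.1 -0.1] yb -0.1811 29147 0.086 0.0006
roller [ 0.4859 -0.1496  0.0387] [ 3.1 -0. ] yb -0.1784 24506 0.086 0.0005
roller [ 0.4847 -0.0974  0.0387] [ 3.2 -0. ] yb -0.1262 32233 0.086 0.0006
```

Call:
apply_moves:
  rows:
    - [-0.0001, 0.001, 0.0001, 0, 0, 0, 1]
    - [0, 0.001, 0, 0, 0, 0, 1]
    - [0, 0, 0, 0, 0, 0, 1]

```text
t: 37.9
position: [0.4907, -0.2164, -0.0069]
tcp_rot: [3.142, 0.005, 1.653]
contact_force: [1.6, -9.4, 1.3]
grip_width: 0.0494
```

```bash
python3 shot.py wrist w40; python3 rf.py w40 -.179 -.127
```

```text
t 37.95 [ 0.4907 -0.2164 -0.0069] [3.142 0.005 1.653] [ 1.6 -7.7  2.3] 0.049
roller [262.  89.] 46418 [ 0.4865 -0.1477  0.0392] [4.6 0.3] 0.087 0.0047
roller [ 0.486  -0.1507  0.0387] [3.5 0. ] yb -0.1795 32309 0.086 0.0005
roller [ 0.4848 -0.0983  0.0391] [ 3.3 -0.2] yb -0.1271 10576 0.086 0.0006
```

Call:
apply_moves:
  rows:
    - [0, 0.001, 0, 0, 0, 0, 1]
    - [0, 0.0005, 0, 0, 0, 0, 1]
    - [0, 0, 0, 0, 0, 0, 1]

```text
t: 38.2
position: [0.4907, -0.2151, -0.0069]
tcp_rot: [3.141, 0.005, 1.653]
contact_force: [1.1, -8.6, 3.0]
grip_width: 0.0491
```

```bash
python3 shot.py wrist w41; python3 rf.py w41 -.179 -.127; python3 wd.py w41 .012
```

```text
t 38.25 [ 0.4907 -0.2151 -0.0069] [3.142 0.005 1.653] [ 1.1 -9.6  2.4] 0.0496
roller [262.  89.] 46444 [ 0.4865 -0.1464  0.0392] [4.6 0.2] 0.087 0.0047
roller [ 0.486  -0.1495  0.0387] [3.5 0. ] yb -0.1783 32027 0.086 0.0005
roller [ 0.4846 -0.097   0.0391] [ 3.4 -0.2] yb -0.1258 12088 0.086 0.0006
w41 px [257. 273.] 9622 centre 491.0 -216.2 size 50.8 45.2 ang 4.2 z 0.0529
```

Call:
apply_moves:
  rows:
    - [0, 0, 0, 0, 0, 0, 0.1]
    - [0, 0, 0, 0, 0, 0, -0.3]
    - [0, 0, 0, 0, 0, 0, -0.6]
    - [0, 0, 0, 0, 0, 0, -0.6]
    - [0, 0, 0.02, 0, 0, 0, -0.6]
    - [0, 0, 0.035, 0, 0, 0, -0.6]
    - [0, 0, 0.035, 0, 0, 0, -0.6]
    - [0, 0, 0.035, 0, 0, 0, -0.6]
    - [0, 0, 0.01, 0, 0, 0, -0.6]
    - [0, 0, 0, 0, 0, 0, -0.6]

```text
t: 39.08
position: [0.4916, -0.2125, 0.1299]
tcp_rot: [3.139, 0.001, 1.656]
contact_force: [1.1, -0.3, -0.7]
grip_width: 0.0683
```

```bash
python3 shot.py wrist w42; python3 rf.py w42 -.178 -.126 -.073; python3 wd.py w42 .012
```

```text
t 39.13 [ 0.4907 -0.2118  0.1281] [3.141 0.    1.656] [-0.4 -0.2 -0.3] 0.068
roller [259.  71.] 16156 [ 0.4849 -0.1182  0.0415] [-89.4   2. ] 0.108 0.0105
roller [ 0.486  -0.1493  0.0386] [ 3.6 -0. ] yb -0.1781 6146 0.085 0.0006
roller [ 0.4845 -0.0973  0.0386] [ 3.5 -0. ] yb -0.126 7393 0.086 0.0006
roller [ 0.4795 -0.0446  0.0398] [ 2.9 -1.1] yb -0.0732 1095 0.086 0.0006
w42 px [255. 193.] 2451 centre 490.2 -215.8 size 50.1 44.0 ang 2.7 z 0.0528
```

View pics/w42.png

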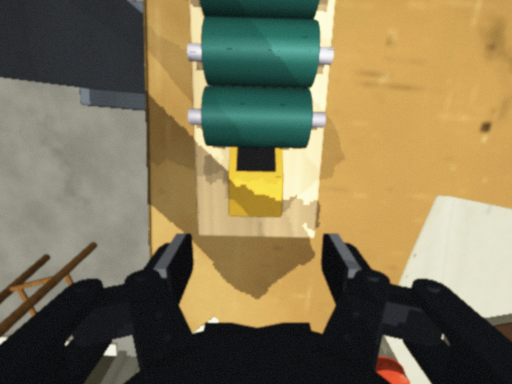

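Call:
apply_moves:
  rows:
    - [0, 0.005, 0.025, 0, 0, 0, -0.6]
    - [0, 0.005, 0.03, 0, 0, 0, -0.6]
    - [0, 0.005, 0.03, 0, 0, 0, -0.6]
    - [0, 0.005, 0.03, 0, 0, 0, -0.6]
    - [0, 0.005, 0.03, 0, 0, 0, -0.6]
    - [0, 0, 0, 0, 0, 0, -0.6]
    - [0, 0, 0, 0, 0, 0, -0.6]

```text
t: 39.72
position: [0.4905, -0.1867, 0.2721]
tcp_rot: [-3.141, 0.0, 1.657]
contact_force: [-0.4, 0.2, -0.6]
grip_width: 0.0685
```

```bash
python3 shot.py wrist w43; python3 rf.py w43 -.178 -.126 -.073; python3 wd.py w43 .012; python3 shot.py top t43; python3 shot.py scene s43
python3 - <<'E'
from h import *
b=load("t43.npz")["image"][160:275,110:340,::-1]; cv2.imwrite("pics/t43z.png",cv2.resize(b,None,fx=3.4,fy=3.4,interpolation=cv2.INTER_CUBIC))
a=load("s43.npz")["image"][200:290,180:310,::-1]; cv2.imwrite("pics/s43z.png",cv2.resize(a,(650,450),interpolation=cv2.INTER_CUBIC))
E
```

```text
t 39.77 [ 0.4898 -0.1866  0.2711] [-3.139  0.     1.656] [-0.2 -0.4 -0.6] 0.0681
roller [258.  90.] 8191 [ 0.4835 -0.0975  0.0418] [-86.   -0.1] 0.146 0.0103
roller [ 0.4859 -0.149   0.0385] [ 3.6 -0. ] yb -0.1778 2273 0.084 0.0007
roller [ 0.4844 -0.097   0.0386] [ 3.6 -0.1] yb -0.1258 2587 0.084 0.0007
roller [ 0.4795 -0.0453  0.0386] [ 3.5 -0. ] yb -0.0739 2821 0.085 0.0007
w43 px [258.   5.] 415 centre 475.1 4.2 size 48.3 10.9 ang 4.5 z 0.0519
w43 px [255. 182.] 1033 centre 490.3 -215.6 size 49.1 45.2 ang 3.6 z 0.0527
t 39.82 [ 0.4894 -0.1868  0.2707] [-3.137  0.     1.655] [-0.2  0.3 -0. ] 0.0684
roller [267. 243.] 1295 [ 0.4839 -0.0962  0.0406] [-86.6  -0.1] 0.145 0.0099
t 39.87 [ 0.4892 -0.187   0.2706] [-3.137  0.     1.655] [ 0.  -1.3  0.3] 0.0684
roller [245. 245.] 1160 [ 0.4728 -0.1014  0.0399] [-85.5  -0.8] 0.146 0.0113
```

View pics/w43.png

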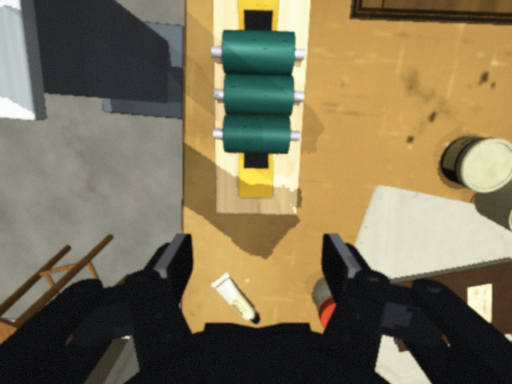

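View pics/s43z.png

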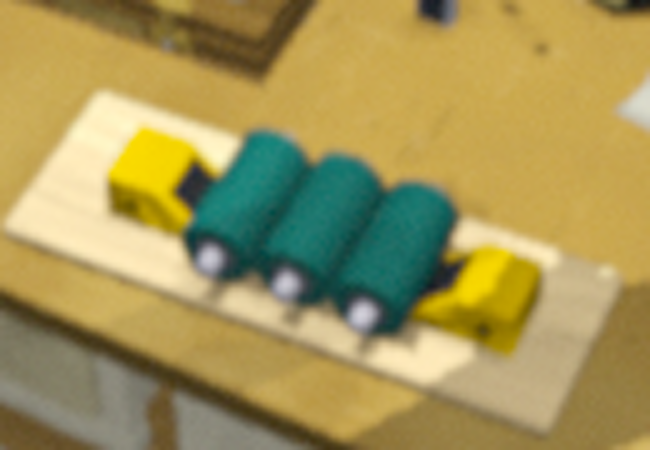

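View pics/t43z.png

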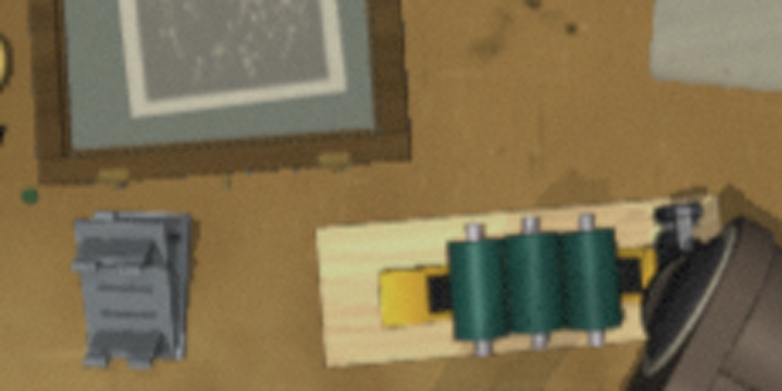

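Call:
apply_moves:
  rows:
    - [-0.002, 0.03, 0, 0, 0, 0, -0.6]
    - [-0.002, 0.04, 0, 0, 0, 0, -0.6]
    - [-0.002, 0.04, 0, 0, 0, 0, -0.6]
    - [-0.002, 0.03, 0, 0, 0, 0, -0.6]
    - [-0.002, 0.02, 0, 0, 0, 0, -0.6]
    - [0, 0, 0, 0, 0, 0, -0.6]
    - [0, 0, 0, 0, 0, 0, -0.6]

```text
t: 40.45
position: [0.4793, -0.0266, 0.2714]
tcp_rot: [-3.138, 0.002, 1.657]
contact_force: [-0.2, -0.6, 0.6]
grip_width: 0.068
```

```bash
python3 shot.py wrist w44; python3 rf.py w44 -.178 -.126 -.073; python3 wd.py w44 .012; python3 shot.py top t44; python3 shot.py scene s44
python3 - <<'E'
from h import *
for n in("t","s"):
    p="top0" if n=="t" else "scene0"
    d=cv2.absdiff(load(p+".npz")["image"],load(n+"44.npz")["image"]).max(2)
    for nm,q in(("tube",[.47,-.44,.01]),("jar",[.645,-.42,.04]),("tin",None)):
        if q is not None:
            u,v=proj(load(p+".npz"),q)[0].astype(int); print(n,nm,u,v,"maxdiff",d[v-14:v+15,u-14:u+15].max(),"mean",d[v-14:v+15,u-14:u+15].mean().round(1))
E
```

```text
t 40.5 [ 0.4795 -0.028   0.2717] [-3.138e+00  2.000e-03  1.655e+00] [ 0.  -1.4  0.4] 0.0686
roller [256. 205.] 5965 [ 0.483  -0.0932  0.0417] [-86.4   0.6] 0.145 0.0103
roller [ 0.4856 -0.149   0.0385] [3.7 0. ] yb -0.1778 1621 0.084 0.0007
roller [ 0.4845 -0.0971  0.0385] [ 3.4 -0. ] yb -0.1259 1843 0.085 0.0007
roller [ 0.4795 -0.0453  0.0386] [3.6 0. ] yb -0.0739 2091 0.084 0.0007
w44 px [358.  86.] 204 centre 598.7 83.6 size 17.9 27.1 ang 3.0 z 0.0508
w44 px [257. 126.] 1168 centre 474.2 20.8 size 48.4 43.1 ang 2.9 z 0.0528
w44 px [254. 280.] 758 centre 490.2 -214.2 size 47.8 43.2 ang 4.3 z 0.0526
t 40.55 [ 0.4796 -0.0289  0.2719] [-3.139e+00  2.000e-03  1.653e+00] [ 0.1 -0.4  1.5] 0.0684
roller [273. 240.] 850 [ 0.4919 -0.1058  0.0628] [74.5 24.6] 0.133 0.0124
t 40.6 [ 0.4797 -0.0292  0.2721] [-3.139e+00  2.000e-03  1.652e+00] [0.3 0.5 0.4] 0.0683
roller [245. 245.] 1155 [ 0.4719 -0.1018  0.0403] [-87.2  -0.6] 0.147 0.011
t tube 373 243 maxdiff 14 mean 4.2
t jar 368 188 maxdiff 13 mean 4.4
s tube 343 296 maxdiff 22 mean 14.0
s jar 359 246 maxdiff 27 mean 13.6
```

View pics/w44.png

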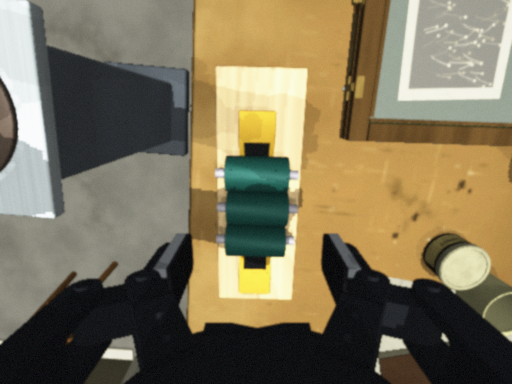

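View pics/t44.png

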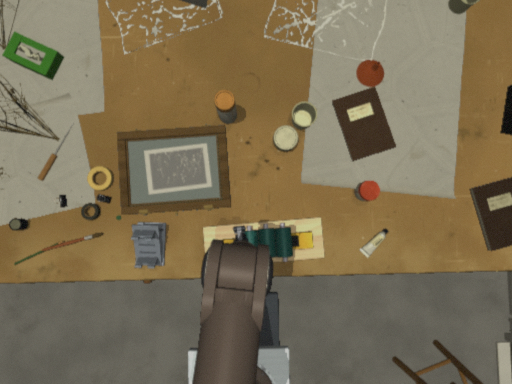

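Run:
```python
from rig import robot
print(robot.finish_job()); s=robot.sense(); print(s["t"],s["contact_force"])
```

```text
the job is handed in; nothing more can be done
None
the job is handed in; nothing more can be done
```

The job is done and handed in at about 40.6 s. I lifted the green roller square off the stand and laid it at the stand end of the row. Then I squared and closed the row and pushed one yellow wedge against each end.

**Last checks (wrist camera):**

| Check | Result |
|---|---|
| Roller axis spacing | 51.9 and 52.0 mm, so touching (diameter 52 mm) |
| Roller yaw | 3.4–3.7°, against about 3.4° for the board |
| Sideways offset between rollers | up to about 2 mm |
| Wedge to roller, + end | top centre about 66 mm from the roller axis, as expected for contact |
| Wedge to roller, − end | top centre about 65–67 mm from the roller axis, as expected for contact |
| Wedge height | tops at 52–53 mm, so flat on the board |
| Wedge centring | within about 2 mm of the row |

The gripper was open and clear above the row. The ink tube and jar match the first top picture. I did not measure the tin against its first position, but no move went near it.

**Problems and disagreements on the way:**
- **Finger length:** the fingertips sit about 34 mm short of the stated TCP, judged by depth and grip width. The first stand grasps were too high, and I let go and regrasped deeper each time. On the last of these I set the roller back in its notches first, and nothing was dropped.
- **Squaring the far roller:** my first push left it about 3° crooked, so I rolled it back by its journal and pushed it again.
- **Camera scatter:** readings differed by 1–2 mm with camera orientation.

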